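# Stack the spacers, then present the bush with the tongs

## Task

Thread the wide spacer ring onto the locating post and push it fully home, then the narrow ring down on top of it, fully home too. Then take up the tongs, pick the bearing bush off the small carton with them (never touch the bush with the robot itself: only the tongs may) and hold it over the post, about 5 cm clear above the tip, ready for checking; finish while still holding it there. Leave the tape roll, marker, bracket and bolt where they are.

Things in the scene. Friction and masses are not known exactly. Their poses are not given: they have to be found in the camera images.
- post: Fixed locating post: round aluminium base, diameter 80, 10 thick, with an upright plain steel post, diameter 20, on its centre; the post is straight up to 48 above the bench and tapers from there to diameter 8 at its tip, 58 above the bench. Origin: centre of the base's underside, on the bench; z up.
- post_seat (a point): On the post's axis at the top face of its base (10 above the bench), where the first ring comes to rest; z up.
- post_tip (a point): Tip of the post, on its axis, 58 above the bench.
- wide_ring: Wide steel spacer ring, 120 g, outer diameter 58, bore 25, 16 high, lying flat on the bench. Origin: centre of its underside; z along its axis, up.
- narrow_ring: Narrow steel ring, 70 g, outer diameter 42, bore 25, 18 high, lying flat on the bench. Origin: centre of its underside; z along its axis, up.
- carton: Small closed cardboard carton, 66 x 66, 30 high, fixed to the bench; the bush stands on it. Origin: centre of its underside.
- bush: Steel bearing bush (short tube), 50 g, outer diameter 34, bore 25, 26 high, standing upright on the middle of the carton, its underside 30 above the bench. Origin: centre of its underside; z along its axis. Only the tongs may touch it.
- tongs: Spring-open steel tongs, 95 g, about 210 long, lying on edge so that their two strip arms (22 high) open and close sideways, level with the bench. Origin: midway between the open arms at the place to grip, at the underside; x points to the jaws, y to the left arm, z up. Pivot at x = -90. The left arm is rigid with this body; the right arm swings on joint tongs_arm.
- tongs_grip (a point): Where to grip the tongs from above, across both arms: above the tongs' origin at half height (11). Dark rubber strips mark it, x -25 to +25; the centre of mass lies 14 nearer the pivot. Outside width 47 open, 33 closed on the bush. The spring takes 4 N per finger to start closing, 6.5 N at the bush. Fingers at 40 to 44 apart carry the tongs with open jaws; a grip of 15 to 30 N then closes them firmly.
- tongs_arm (a joint): Hinge of the tongs' right arm, rad: 0 = sprung fully open (at rest), about 0.16 = closed on the bush, 0.26 = end of travel. While the arms are squeezed evenly the tongs' body frame turns clockwise (from above) by half this value, and the jaws' true middle stays straight ahead of the middle between the fingers.
- tongs_jaw (a point): Point midway between the open jaws, at half their height: 95 ahead of the tongs' origin, 11 above their underside; fixed to the left arm. The jaws are shallow cups, 22 high, that fit the bush; the free gap between their inner corners is 53 when open, so they can be lowered over the bush from above.
- tape_roll: Bystander: roll of cardboard-brown tape lying flat, outer diameter 90, 25 high. Origin: centre of its underside.
- marker: Bystander: marker pen lying on the bench, 125 long, 16 thick, along its x axis. Origin: under its middle.
- bracket: Bystander: steel angle bracket, 40 x 30, 40 high. Origin: centre of its underside.
- bolt: Bystander: short bolt standing on its head, head 24 wide, 39 high. Origin: centre of its underside.
Mind the look-alikes: they are no part of the job. What is meant by the tongs is not yellow, and is the larger of those in its own colour.

How it is judged:
By the outcome, as a careful person would: the job done as asked, in the order asked, and still so for the second after the job is handed in, while the arm keeps its last pose, push and grip.
It also fails if it takes over 72 s, if anything falls off the work surface, if the arm or the gripper's body presses on something with over 40 N, if the wrist force passes 120 N, or if a joint passes its speed limit or range.

## Robot

A 6-joint arm with a two-finger parallel gripper is mounted at the origin on the work surface. World frame = base frame: x ahead of the robot, y to its left, z up, the work surface at z = 0. Lengths are in m, angles in degrees, forces in N, time in s.
With the tool pointing down it reaches from about 0.25 to 0.725 m from the base axis. Payload 9.7 kg.
Tool frame: the origin (TCP) lies on the centre line of the jaws, within the pads' length; the fingertips stand 22 mm ahead of it and the grasp point (between the pads) lies 3 mm ahead of it; z points along the fingers, y is the direction in which the jaws open and shut (so a half turn about z gives the same grasp; the last joint's range is limited). The gripper opens to 85 mm and grips with 20 to 120 N. Pads are 22 mm wide; open, the fingers measure 114 mm over their backs; the gripper's body (76 mm by 85 mm) begins 54 mm behind the grasp point. The pads swing forward as they close: fully open they stand 13 mm farther back than shut.
Start: joints at [66.177, 4.979, 10.078, 95.1, 0, 90], TCP at [0.222, 0.503, 0.253] pointing down, gripper open.
Joint ranges: [-179.16, 179.16], [-48.56, 103.87], [-65.8, 70.77], [-126.05, 130.52], [-82.76, 87.17], [-180, 180]. Speed limits (degrees/s): [127.2, 127.2, 147.25, 180, 180, 180].

## Interface

Orientations are given as [roll, pitch, yaw] about the fixed x, y, z axes, in that order (R = Rz(yaw) Ry(pitch) Rx(roll)).
In Python, from workcell import get_obs, camera, camera_params, job_done gives the robot as it stands.
- The arm moves only by the tool servo_tool, never from a script. Its argument "steps" is a list of rows, each an object of numbers: "x", "y", "z": the shift along the world's x, y, z in mm; "yaw": the turn about the world's z in degrees. A call has 1 to 12 rows; each row is the pose to reach, as a shift and turn from the pose measured when the call began; what a row does not reach only later rows make up. A row lasts 1/8 s, in which the tool goes at most 62.5 mm and 10.7 degrees, less where a joint would pass 70% of its speed; a pose out of reach is approached as far as the arm can. A call with a gripper value outside its range is refused whole. "grip" is the finger opening in mm, from 0 to 85.4, set as the call begins (left out, the last holds). The fingers move at their own pace and stop on an object; "grip_force" is the grip in N (left out, the last holds). Time passes only in rows, so rows that repeat a pose let the fingers close. It gives the time, the measured TCP pose, the force and the opening at its end, in the units of the state.
- get_obs(): the state, without advancing time (a new reading comes with each control period).
- camera(name): name is "side" or "top"; returns (picture, depth): 480x640x3 uint8, red, green, blue; 480x640 float32, m along the optical axis (not along the pixel's ray), 0 where there is no reading.
- camera_params(name): a dict with "intrinsics" (3x3 intrinsics, pixels), "rvec" (rotation vector, rad) and "tvec" (3), from world to camera coordinates, as OpenCV has them. Camera axes: x right, y down, z forward; pixel columns grow to the right and rows downward; lengths in m; the calibration is good to about 2 mm. A picture is of the moment at which its call begins. camera_params takes no time and is no camera call.
- job_done(): hands the job in, once; it reports no verdict.
The state is a dict: "time": time; "q": joint angles; "qd": joint speeds; "joint_efforts": joint torques, N m; "ee_pos": TCP position; "tcp_rot": TCP orientation; "wrist_force": force on the tool from outside, world axes, zero at the start; "torque": the same for the moment, N m; "opening": finger opening in m.
Only numpy, scipy, OpenCV 4.12 (cv2) and the standard library are available. Lean on these libraries where they do the work, as an engineer would, in place of code of your own. Each camera call takes 0.05 s, during which the arm holds its last target.

## Working session

There is one attempt and no reset: what is moved stays moved. The work goes in short steps, Python scripts to look and compute and a tool call to move; the robot and the scene stay as the last step left them, time stands still between calls to the robot, and variables do not carry over. Pictures are saved under pics/ and viewed, and the job is handed in when it is done.

Besides the shell and the picture viewer there is one more tool, called after "Emit:" as name(argument=value, ...), one argument or row to a line, values as JSON. servo_tool: Moves the arm, as the interface text tells. Its arguments: {"type":"object","properties":{"steps":{"type":"array"},"grip":{"type":"number"},"grip_force":{"type":"number"}},"required":["steps"]}

```bash
ls; mkdir -p pics
cat > h.py <<'E'
import numpy as np, cv2
from workcell import get_obs, camera, camera_params, job_done
def P(n):
    p=camera_params(n); K=np.array(p["intrinsics"],float); R=cv2.Rodrigues(np.array(p["rvec"],float))[0]; t=np.array(p["tvec"],float).ravel()
    return K,R,t
def ray(n,uv,z):
    K,R,t=P(n); c=-R.T@t
    uv=np.atleast_2d(np.array(uv,float)); d=(R.T@np.linalg.inv(K)@np.c_[uv,np.ones(len(uv))].T).T
    s=(z-c[2])/d[:,2]; return c+s[:,None]*d
def proj(n,X):
    K,R,t=P(n); x=(K@(R@np.atleast_2d(np.array(X,float)).T+t[:,None])).T; return x[:,:2]/x[:,2:]
def cloud(n,dep):
    K,R,t=P(n); v,u=np.mgrid[0:480,0:640]; d=np.stack([(u-K[0,2])/K[0,0]*dep,(v-K[1,2])/K[1,1]*dep,dep],-1)
    return (d-t)@R
def snap(n,f):
    im,d=camera(n); cv2.imwrite(f"pics/{f}.png",im[:,:,::-1]); np.savez(f"pics/{f}.npz",im=im,d=d); return im,d
E
python3 - <<'E'
from h import *
for n in("top","side"):
    snap(n,n+"0"); K,R,t=P(n); print(K,-R.T@t,R)
print(get_obs())
E
```

```text
pics
[[592.84732662   0.         318.30021045]
 [  0.         592.84732662 238.23700404]
 [  0.           0.           1.        ]] [0.3138404  0.06236149 1.10552758] [[-0.10240028 -0.99472956  0.00522341]
 [-0.96818081  0.09845917 -0.23006893]
 [ 0.22834207 -0.02861633 -0.97316032]]
[[483.94681537   0.         323.82283284]
 [  0.         483.94681537 240.2744816 ]
 [  0.           0.           1.        ]] [ 0.26006616 -0.74625806  0.59462794] [[ 0.94056155 -0.33956804  0.00612424]
 [-0.17440334 -0.49839187 -0.84922848]
 [ 0.29142313  0.79768357 -0.52799003]]
{'time': 0.1, 'q': array([ 6.61779284e+01,  5.00944269e+00,  1.00379506e+01,  9.50976626e+01,
       -6.56875284e-04,  9.00004604e+01]), 'qd': array([-0.0433443 , -0.108394  ,  0.09460125,  0.00514103,  0.0356824 ,
       -0.10603237]), 'joint_efforts': array([-2.10813610e-04, -5.21563447e+01,  4.65654874e+01,  1.59267685e-02,
       -3.86334386e-05, -2.71504854e-05]), 'ee_pos': array([0.22207806, 0.50298603, 0.25263025]), 'tcp_rot': array([-1.79930845e+02,  6.57430473e-04,  1.56177469e+02]), 'wrist_force': array([ 0.09302396,  0.22447562, -0.66856725]), 'torque': array([ 0.00903343, -0.00638443,  0.04796822]), 'opening': 0.0859665042734265}
```

View pics/top0.png

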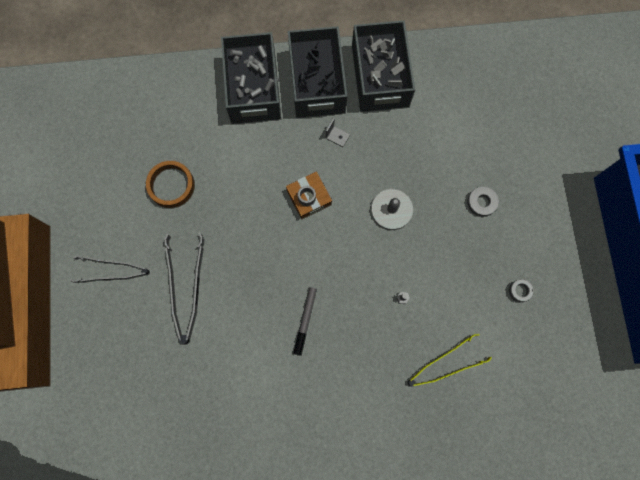

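View pics/side0.png

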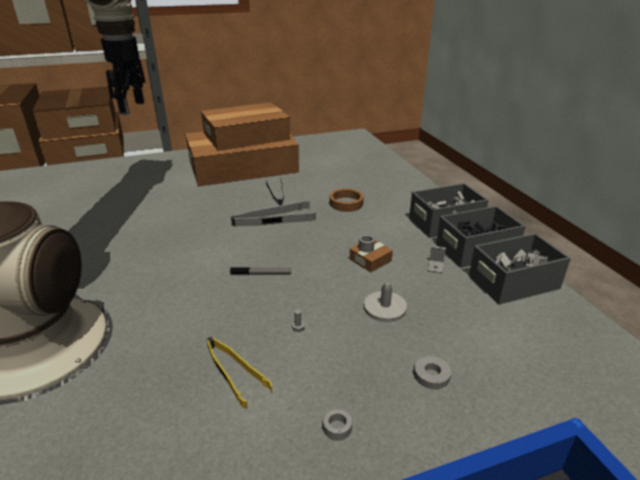

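Top view: the wide ring is at (484,201), the narrow ring at (521,291), the post at (392,209), and the carton with the bush at (308,196). There are three tongs: large steel (184,290), small dark steel (112,270) and yellow (450,360). The one meant is at (184,290), since it is not yellow and is the larger of the steel ones. Next I measure and check enlarged crops.

Run:
```python
from h import *
z=np.load("pics/top0.npz"); im=z["im"]; d=z["d"]; C=cloud("top",d); H=C[...,2]
def crop(u0,v0,u1,v1,w,h): return cv2.resize(im[v0:v1,u0:u1,::-1],(w,h),interpolation=cv2.INTER_CUBIC)
a=crop(60,220,220,360,400,350); b=crop(360,160,560,320,400,320); 
o=np.zeros((350,800,3),np.uint8); o[:, :400]=a; o[:320,400:]=b; cv2.imwrite("pics/crop1.png",o)
bg=np.median(im[230:250,230:380].reshape(-1,3),0); print(bg)
hm=(H*1000)
for n,(u,v) in dict(wide=(484,190),narrow=(521,282),base=(380,220),bush=(308,187),tong=(184,340),bench=(250,260)).items(): print(n,hm[v-1:v+2,u-1:u+2].round(1).tolist())
# silhouettes by height
m=((H>0.006)&(d>0)).astype(np.uint8)
n,l,s,c=cv2.connectedComponentsWithStats(m)
for i in range(1,n):
    if s[i,4]>40 and s[i,4]<6000: print(i,s[i],c[i].round(1),np.percentile(H[l==i],[50,95]).round(4))
```

```text
[112. 118. 111.]
wide [[15.0, 20.3, 16.5], [16.2, 19.1, 18.1], [13.2, 14.6, 16.9]]
narrow [[18.2, 18.5, 19.2], [19.2, 18.6, 18.2], [18.3, 18.2, 17.9]]
base [[10.7, 9.1, 8.5], [10.2, 8.8, 11.1], [1105.5, 9.8, 12.4]]
bush [[54.9, 58.8, 52.8], [55.8, 56.6, 57.5], [54.6, 56.1, 53.0]]
tong [[25.5, 22.5, 24.6], [21.5, 22.9, 20.1], [24.7, 23.9, 24.0]]
bench [[2.6, -2.0, -0.7], [0.3, -2.0, 0.5], [-1.2, 1.2, -2.3]]
9 [ 352   21   64   91 4765] [382.6  65.5] [0.0447 0.0757]
16 [ 288   26   60   92 4502] [317.3  71.3] [0.0426 0.076 ]
25 [ 221   32   60   92 4572] [250.3  77.5] [0.0429 0.0757]
245 [326 118   9  20  83] [329.9 127.5] [0.0316 0.0424]
312 [ 595  143   45  221 5423] [624.4 230.8] [0.0606 0.141 ]
357 [146 161  49  47 871] [169.4 183.6] [0.0237 0.028 ]
385 [ 286  172   46   47 1292] [308.9 194.9] [0.0308 0.0558]
419 [468 187  31  30 621] [483.1 201.1] [0.0162 0.0203]
421 [ 372  189   41   41 1289] [391.9 209. ] [0.0107 0.0503]
486 [165 232  39 113 828] [184.  290.1] [0.0202 0.0249]
541 [ 70 256  79  27 335] [110.9 270.8] [0.0141 0.0181]
585 [510 279  24  24 318] [521.1 290.5] [0.0181 0.0218]
596 [293 288  24  68 536] [304.6 322.5] [0.0136 0.0176]
600 [397 292  13  12 113] [402.9 297.4] [0.0128 0.0412]
660 [408 334  84  53 360] [445.  365.4] [0.0168 0.0205]
```

View pics/crop1.png

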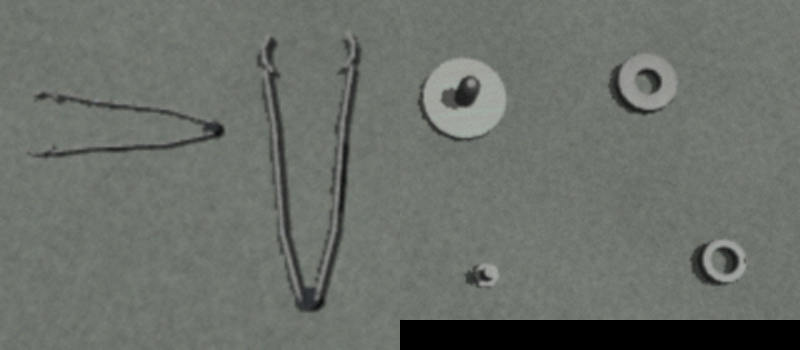

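The crop confirms it: the large steel tongs have jaws at about (167..201,238) and the pivot at (184,341). The small dark pair is clearly a different, smaller one.

```bash
cat > m.py <<'E'
from h import *
def ringfit(n,im,box,z,thr,big=6):
    u0,v0,u1,v1=box; g=cv2.cvtColor(im,cv2.COLOR_RGB2GRAY)[v0:v1,u0:u1]
    g=cv2.resize(g,None,fx=big,fy=big,interpolation=cv2.INTER_CUBIC)
    m=(g>thr).astype(np.uint8); cs,_=cv2.findContours(m,cv2.RETR_EXTERNAL,cv2.CHAIN_APPROX_NONE)
    c=max(cs,key=cv2.contourArea); c=cv2.convexHull(c)[:,0].astype(float)
    X=ray(n,(c+.5)/big-.5+[u0,v0],z)[:,:2]
    A=np.c_[2*X,np.ones(len(X))]; s=np.linalg.lstsq(A,(X**2).sum(1),rcond=None)[0]
    return s[:2],np.sqrt(s[2]+s[0]**2+s[1]**2)*2
E
python3 - <<'E'
from m import *
im=np.load("pics/top0.npz")["im"]
for n,b,z in(("wide",(462,180,506,222),.016),("narrow",(504,273,540,308),.018),("base",(362,180,422,238),.010)):
    for thr in(135,145): print(n,ringfit("top",im,b,z,thr))
g=im[160:230,280:340]; 
# carton by orange
hsv=cv2.cvtColor(im,cv2.COLOR_RGB2HSV); m=cv2.inRange(hsv,(5,110,60),(20,255,255)); m[:170]=0;m[225:]=0;m[:,:280]=0;m[:,340:]=0
p=cv2.findNonZero(m); print(cv2.minAreaRect(p), ray("top",cv2.minAreaRect(p)[0],.03))
im2=np.load("pics/side0.npz")["im"]
for n,b,z in(("wide",(408,350,458,395),.016),("narrow",(318,405,358,445),.018),("base",(358,285,412,325),.010)):
    for thr in(135,): print("side",n,ringfit("side",im2,b,z,thr))
o=np.hstack([cv2.resize(im[165:225,278:338,::-1],(400,400),interpolation=2),cv2.resize(im2[225:275,340:400,::-1],(400,400),interpolation=2)])
cv2.imwrite("pics/crop2.png",o)
# tongs axis
H=cloud("top",np.load("pics/top0.npz")["d"]); 
m=(H[...,2]>.008)&(H[...,2]<.04); m[:,:160]=0; m[:,206:]=0; m[:230]=0; m[348:]=0
for v in range(232,346,6):
    u=np.where(m[v])[0]; 
    if len(u): 
        l,r=u.min(),u.max(); W=ray("top",[[l-.5,v],[r+.5,v]],.022)*1000; print(v,l,r,W[:,:2].round(1).tolist(), (W.mean(0)[:2]).round(1), round(np.linalg.norm(W[0]-W[1]),1))
E
```

```text
wide (array([ 0.61197756, -0.29355524]), np.float64(0.054320642338940246))
wide (array([ 0.61103492, -0.2930132 ]), np.float64(0.05166016124100321))
narrow (array([ 0.43341238, -0.33511688]), np.float64(0.03906924166844157))
narrow (array([ 0.43327304, -0.33495922]), np.float64(0.037990938965528756))
base (array([ 0.61571441, -0.11715003]), np.float64(0.07935769694376145))
base (array([ 0.61558037, -0.1170279 ]), np.float64(0.07826143132828581))
((308.2182922363281, 193.37640380859375), (33.57065200805664, 35.30591583251953), 64.29004669189453) [[0.65516997 0.04081312 0.03      ]]
side wide (array([ 0.61161622, -0.29203362]), np.float64(0.0528669887185176))
side narrow (array([ 0.43292705, -0.3342466 ]), np.float64(0.037962040191863215))
side base (array([ 0.61531124, -0.11397021]), np.float64(0.08036919790765332))
232 199 199 [[602.9, 253.4], [602.7, 251.6]] [602.8 252.5] 1.9
238 165 202 [[597.7, 317.5], [590.5, 246.6]] [594.1 282. ] 71.2
244 165 202 [[586.2, 317.9], [579.0, 247.3]] [582.6 282.6] 71.0
250 166 202 [[574.5, 316.6], [567.5, 247.9]] [571.  282.3] 69.0
256 167 200 [[562.
[... 241 characters left out ...]
 170 198 [[517.1, 311.7], [511.7, 258.6]] [514.4 285.1] 53.4
286 170 198 [[505.9, 312.2], [500.5, 259.2]] [503.2 285.7] 53.3
292 171 197 [[494.6, 310.9], [489.6, 261.6]] [492.1 286.3] 49.5
298 171 196 [[483.6, 311.4], [478.7, 264.1]] [481.1 287.7] 47.6
304 172 196 [[472.4, 310.1], [467.7, 264.7]] [470.  287.4] 45.6
310 172 195 [[461.4, 310.6], [457.0, 267.1]] [459.2 288.8] 43.7
316 173 194 [[450.3, 309.3], [446.2, 269.5]] [448.3 289.4] 40.0
322 175 193 [[439.1, 306.2], [435.6, 271.9]] [437.3 289. ] 34.4
328 176 192 [[428.1, 304.9], [425.0, 274.3]] [426.5 289.6] 30.8
334 178 190 [[417.0, 301.8], [414.6, 278.5]] [415.8 290.1] 23.5
340 179 189 [[406.1, 300.5], [404.0, 280.8]] [405.1 290.7] 19.8
```

View pics/crop2.png

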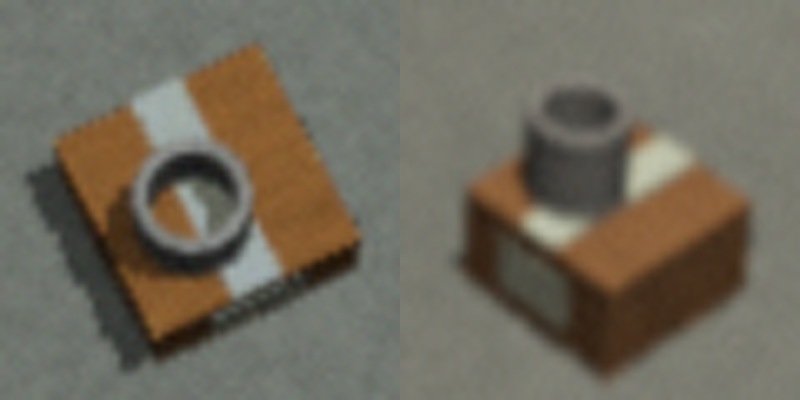

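Run:
```python
from h import *
im=np.load("pics/top0.npz")["im"]; im2=np.load("pics/side0.npz")["im"]
print("bush top",ray("top",[278+192/6.667-.5,165+203/6.667-.5],.056), "side",ray("side",[340+578/6.667-.5,225+117/8-.5],.056))
cv2.imwrite("pics/crop3.png",cv2.resize(im2[190:235,220:330,::-1],(790,323),interpolation=2))
print(proj("side",[[.49,.264,.022],[.49,.310,.022]]), ray("side",[[258,218],[285,218]],.022))
for u,v in((403,297),(304,322)): print(ray("top",[u,v],.02))
```

```text
bush top [[0.64424696 0.0451688  0.056     ]] side [[7.63917232e-01 1.08955811e-04 5.60000000e-02]]
[[270.16965945 216.6730584 ]
 [265.55661531 208.23269293]] [[0.46061998 0.26726537 0.022     ]
 [0.52215983 0.24580599 0.022     ]]
[[ 0.44227121 -0.11321929  0.02      ]]
[[0.41531227 0.07238689 0.02      ]]
```

View pics/crop3.png

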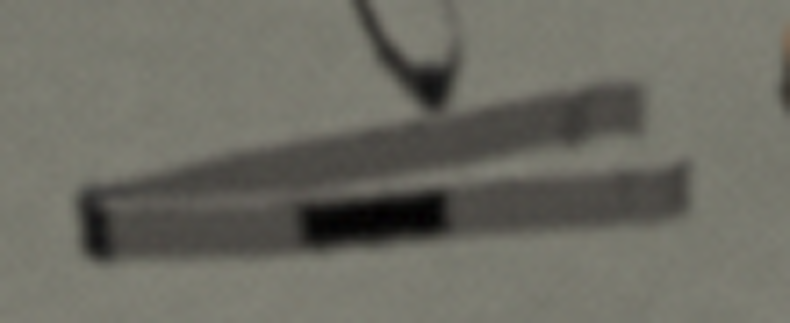

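Emit:
servo_tool(
  steps=[
    {"x":25,"y":-50},
    {"x":50,"y":-100},
    {"x":76,"y":-155},
    {"x":101,"y":-206},
    {"x":126,"y":-257},
    {"x":151,"y":-308},
    {"x":176,"y":-359},
    {"x":202,"y":-412},
    {"x":227,"y":-463},
    {"x":252,"y":-514},
    {"x":277,"y":-565},
    {"x":300,"y":-612},
  ],
  grip=85,
)

```text
schema error: expected keys x, y, z, yaw
```

Run:
```python
from h import *
print("side bush",ray("side",[340+178/6.667-.5,225+117/8-.5],.056))
print(ray("side",[[262.2-.5,190+209/7.18-.5],[281.7-.5,190+195/7.18-.5],[220+83/7.18-.5,190+200/7.18-.5],[220+690/7.18-.5,190+163/7.18-.5]],.022))
```

```text
side bush [[0.64365623 0.04218508 0.056     ]]
[[0.46833741 0.26139572 0.022     ]
 [0.51528624 0.25526003 0.022     ]
 [0.39989657 0.29182018 0.022     ]
 [0.60156162 0.24915182 0.022     ]]
```

Emit:
servo_tool(
  steps=[
    {"x":25,"y":-50,"z":0,"yaw":0},
    {"x":50,"y":-100,"z":0,"yaw":0},
    {"x":76,"y":-155,"z":0,"yaw":0},
    {"x":101,"y":-206,"z":0,"yaw":0},
    {"x":126,"y":-257,"z":0,"yaw":0},
    {"x":151,"y":-308,"z":0,"yaw":0},
    {"x":176,"y":-359,"z":0,"yaw":0},
    {"x":202,"y":-412,"z":0,"yaw":0},
    {"x":227,"y":-463,"z":0,"yaw":0},
    {"x":252,"y":-514,"z":0,"yaw":0},
    {"x":277,"y":-565,"z":0,"yaw":0},
    {"x":300,"y":-612,"z":0,"yaw":0},
  ],
  grip=85,
)

```text
time: 1.6
ee_pos: [0.5225, -0.1111, 0.2523]
tcp_rot: [-179.9, -0.0, 156.1]
wrist_force: [0.0, 0.8, 0.6]
opening: 0.0849
```

Emit:
servo_tool(
  steps=[
    {"x":27,"y":-55,"z":0,"yaw":0},
    {"x":54,"y":-110,"z":-20,"yaw":0},
    {"x":80,"y":-163,"z":-60,"yaw":0},
    {"x":89,"y":-182,"z":-115,"yaw":0},
    {"x":89,"y":-182,"z":-165,"yaw":0},
    {"x":89,"y":-182,"z":-190,"yaw":0},
    {"x":89,"y":-182,"z":-200,"yaw":0},
    {"x":89,"y":-182,"z":-200,"yaw":0},
  ],
)

```text
time: 2.6
ee_pos: [0.6115, -0.2929, 0.0524]
tcp_rot: [-179.9, -0.0, 156.1]
wrist_force: [0.6, 0.8, 0.2]
opening: 0.0849
```

Run:
```python
from h import *
o=get_obs(); print(o["q"].round(1),o["ee_pos"])
im,_=snap("side","s1"); cv2.imwrite("pics/s1c.png",cv2.resize(im[280:430,340:520,::-1],(720,600),interpolation=2))
```

```text
[-25.6  23.2   9.7  76.5  -0.1  -1.7] [ 0.61149425 -0.29293892  0.05235981]
```

View pics/s1c.png

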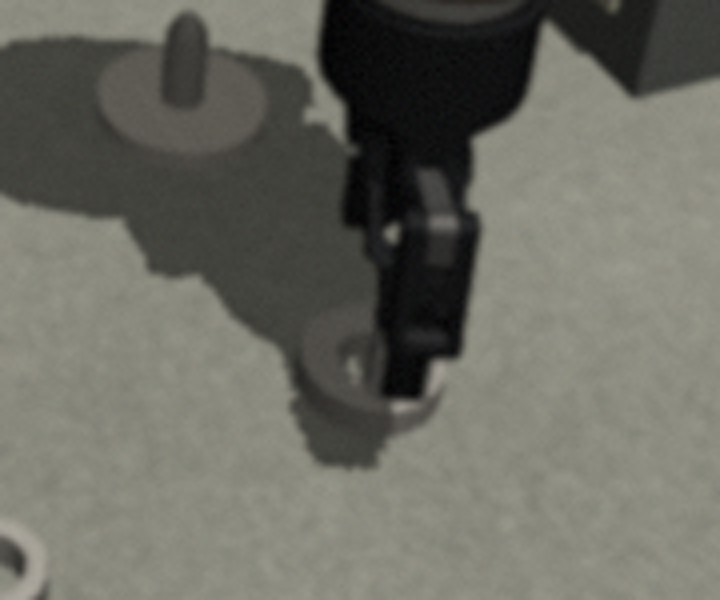

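Emit:
servo_tool(
  steps=[
    {"x":0,"y":0,"z":-14,"yaw":0},
    {"x":0,"y":0,"z":-26,"yaw":0},
    {"x":0,"y":0,"z":-26,"yaw":0},
  ],
)

```text
time: 3.02
ee_pos: [0.6113, -0.2928, 0.026]
tcp_rot: [-179.9, -0.1, 156.2]
wrist_force: [0.4, 0.1, 0.5]
opening: 0.0856
```

Run:
```python
from h import *
im,_=snap("side","s2"); cv2.imwrite("pics/s2c.png",cv2.resize(im[310:430,380:500,::-1],(600,600),interpolation=2))
```

```text
(no output)
```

View pics/s2c.png

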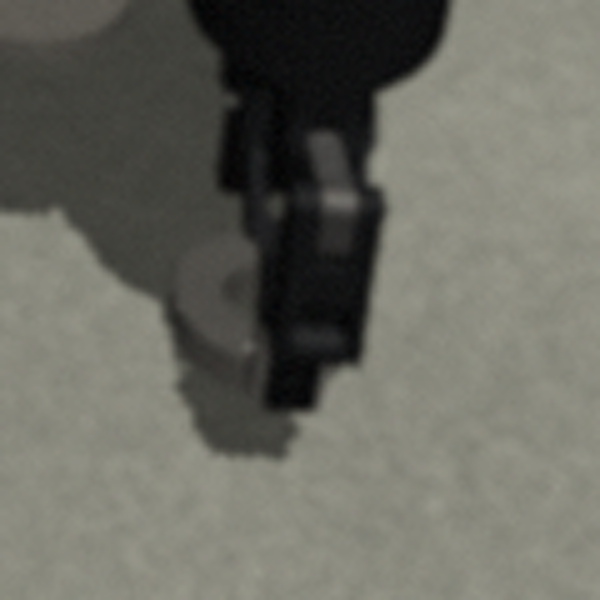

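Run:
```python
from h import *
c=np.array([.6113,-.2928]); j=np.array([np.sin(np.radians(156.2)),-np.cos(np.radians(156.2))])
for r in(.043,.053):
  for z in(0,.005,.01,.015,.02): print(r,z,proj("side",[*(c-r*j),z]).round(1))
```

```text
0.043 0 [[434.6 397.1]]
0.043 0.005 [[435.  394.9]]
0.043 0.01 [[435.4 392.7]]
0.043 0.015 [[435.9 390.4]]
0.043 0.02 [[436.3 388.1]]
0.053 0 [[435.4 402.4]]
0.053 0.005 [[435.9 400.2]]
0.053 0.01 [[436.3 397.9]]
0.053 0.015 [[436.7 395.7]]
0.053 0.02 [[437.2 393.4]]
```

Emit:
servo_tool(
  steps=[
    {"x":0,"y":0,"z":-3,"yaw":0},
    {"x":0,"y":0,"z":-3,"yaw":0},
    {"x":0,"y":0,"z":-3,"yaw":0},
    {"x":0,"y":0,"z":-3,"yaw":0},
    {"x":0,"y":0,"z":-3,"yaw":0},
    {"x":0,"y":0,"z":-3,"yaw":0},
    {"x":0,"y":0,"z":-3,"yaw":0},
  ],
  grip=50,
  grip_force=40,
)

```text
time: 3.95
ee_pos: [0.6119, -0.293, 0.0243]
tcp_rot: [-179.9, 0.0, 156.2]
wrist_force: [-0.8, 0.3, 4.8]
opening: 0.0564
```

Run:
```python
from h import *
im,_=snap("side","s3"); im2,_=snap("top","t3"); cv2.imwrite("pics/s3c.png",np.hstack([cv2.resize(im[310:430,380:460,::-1],(400,600),interpolation=2),cv2.resize(im2[160:250,450:510,::-1],(400,600),interpolation=2)]))
```

```text
(no output)
```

View pics/s3c.png

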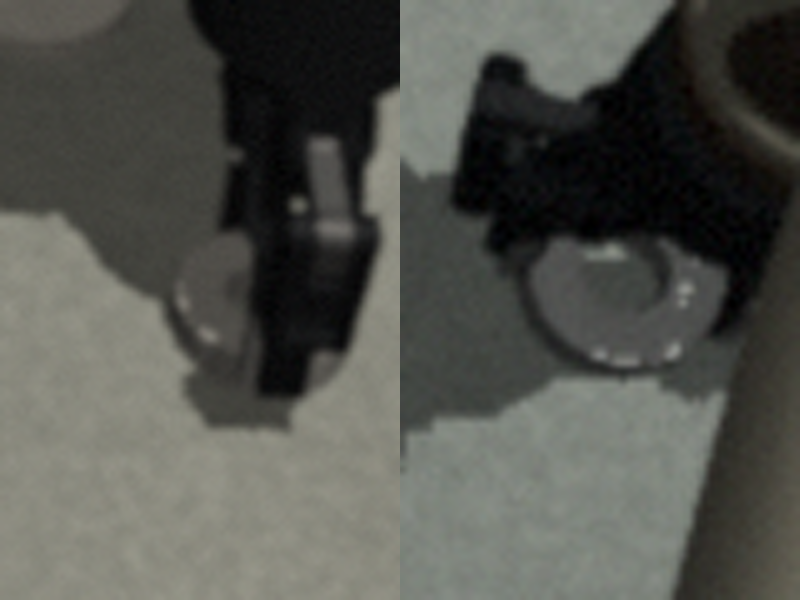

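Emit:
servo_tool(
  steps=[
    {"x":0,"y":0,"z":5,"yaw":0},
    {"x":0,"y":0,"z":5,"yaw":0},
    {"x":0,"y":0,"z":5,"yaw":0},
    {"x":0,"y":0,"z":5,"yaw":0},
  ],
  grip=66,
)

```text
time: 4.55
ee_pos: [0.6117, -0.293, 0.029]
tcp_rot: [-179.9, 0.0, 156.2]
wrist_force: [0.5, -0.0, 0.2]
opening: 0.0659
```

Emit:
servo_tool(
  steps=[
    {"x":0,"y":0,"z":0,"yaw":0},
    {"x":0,"y":0,"z":0,"yaw":0},
    {"x":0,"y":0,"z":0,"yaw":0},
    {"x":0,"y":0,"z":0,"yaw":0},
  ],
  grip=50,
)

```text
time: 5.05
ee_pos: [0.6118, -0.293, 0.0298]
tcp_rot: [-179.9, 0.0, 156.1]
wrist_force: [-2.3, 1.6, 5.4]
opening: 0.0553
```

Emit:
servo_tool(
  steps=[
    {"x":0,"y":0,"z":30,"yaw":0},
    {"x":0,"y":0,"z":75,"yaw":0},
    {"x":0,"y":0,"z":75,"yaw":0},
  ],
)

```text
time: 5.42
ee_pos: [0.6134, -0.2938, 0.1091]
tcp_rot: [-179.9, 0.4, 156.1]
wrist_force: [-0.4, 0.2, -1.4]
opening: 0.0552
```

Run:
```python
from h import *
im,_=snap("side","s4"); im2,_=snap("top","t4"); cv2.imwrite("pics/s4c.png",np.hstack([cv2.resize(im[260:380,380:480,::-1],(400,480),interpolation=2),cv2.resize(im2[160:244,450:520,::-1],(400,480),interpolation=2)]))
```

```text
(no output)
```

View pics/s4c.png

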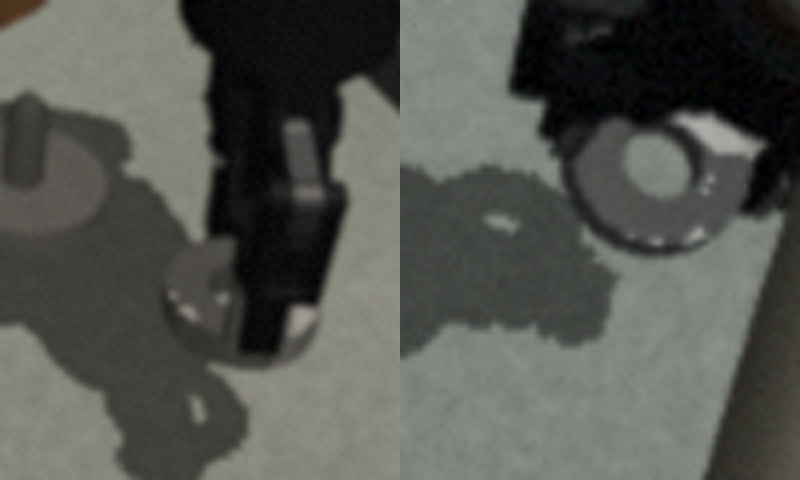

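```bash
cat >> m.py <<'E'
def plane(n,f,box,zlo,zhi):
    d=np.load(f"pics/{f}.npz")["d"]; C=cloud(n,d); u0,v0,u1,v1=box; X=C[v0:v1,u0:u1].reshape(-1,3); X=X[(X[:,2]>zlo)&(X[:,2]<zhi)]
    for _ in range(4):
        A=np.c_[X[:,:2]-X[:,:2].mean(0),np.ones(len(X))]; s=np.linalg.lstsq(A,X[:,2],rcond=None)[0]; r=X[:,2]-A@s; k=abs(r)<max(.004,2*r.std()); X=X[k]
    return len(X),X.mean(0).round(4),np.degrees(s[:2]).round(1),r.std().round(4)
E
python3 - <<'E'
from m import *
C=cloud("top",np.load("pics/t4.npz")["d"]); 
print((C[175:210:3,475:520:4,2]*1000).astype(int))
print(plane("top","t4",(478,183,512,206),.085,.11))
E
```

```text
[[148 139 141 157 159 179 188 222 236 245 249 256]
 [ 99 137 145 159 169 169 184 220 227 235 242 249]
 [108 113 131  90 156  92  91  93 219 228 233 235]
 [ 97 111 118  93   1   3  84  92  92   0 219 221]
 [  0  97  94  92   2   4  -1  86  97  90 114 164]
 [  3  87  92  93   0  -1   0  94  97  93 121 141]
 [  0  82  91  94  91   0  -1  95  92  92 120 524]
 [  6   2  89  95  91  94  94  94  95 101 109 527]
 [  0   2  82  94  94  95  91  92  92   0   1 531]
 [  0   3   0  85  87  91  89  87   0   2   3 533]
 [  2   1   2   2   1   1   3   3   0   1 522 537]
 [  0   0   0  -1   2  -1   2   3   1  -2 527 539]]
(401, array([ 0.6019, -0.2927,  0.093 ]), array([ 1.3, -0.2]), np.float64(0.0018))
```

Emit:
servo_tool(
  steps=[
    {"x":1,"y":50,"z":2,"yaw":0},
    {"x":1,"y":100,"z":2,"yaw":0},
    {"x":2,"y":150,"z":0,"yaw":0},
    {"x":2,"y":178,"z":-5,"yaw":0},
    {"x":2,"y":178,"z":-10,"yaw":0},
    {"x":2,"y":178,"z":-10,"yaw":0},
  ],
)

```text
time: 6.28
ee_pos: [0.6132, -0.1154, 0.0932]
tcp_rot: [-179.9, -0.1, 156.2]
wrist_force: [-0.2, -0.3, -1.3]
opening: 0.0555
```

Run:
```python
from h import *
im,_=snap("side","s5"); im2,_=snap("top","t5"); cv2.imwrite("pics/s5c.png",np.hstack([cv2.resize(im[230:330,340:424,::-1],(400,480),interpolation=2),cv2.resize(im2[160:244,360:430,::-1],(400,480),interpolation=2)]))
a=np.load("pics/side0.npz")["im"];b=np.load("pics/top0.npz")["im"]
cv2.imwrite("pics/s5d.png",np.hstack([cv2.resize(a[275:325,355:415,::-1],(480,400),interpolation=2),cv2.resize(b[185:235,365:405,::-1],(320,400),interpolation=2)]))
```

```text
(no output)
```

View pics/s5c.png

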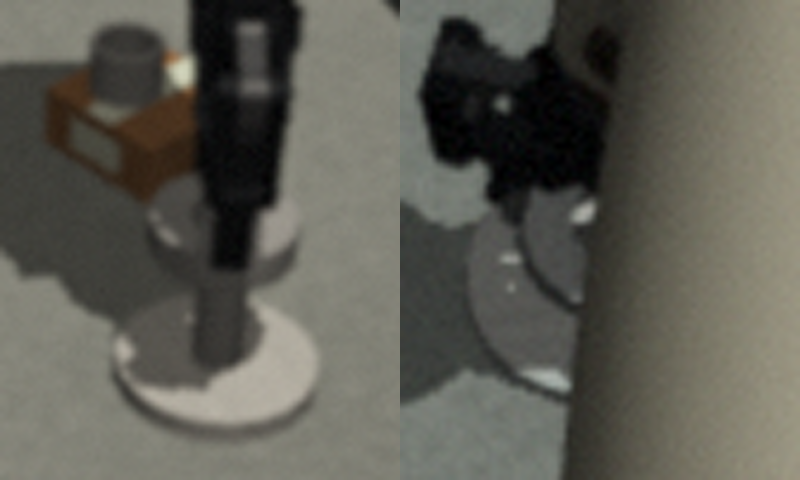

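View pics/s5d.png

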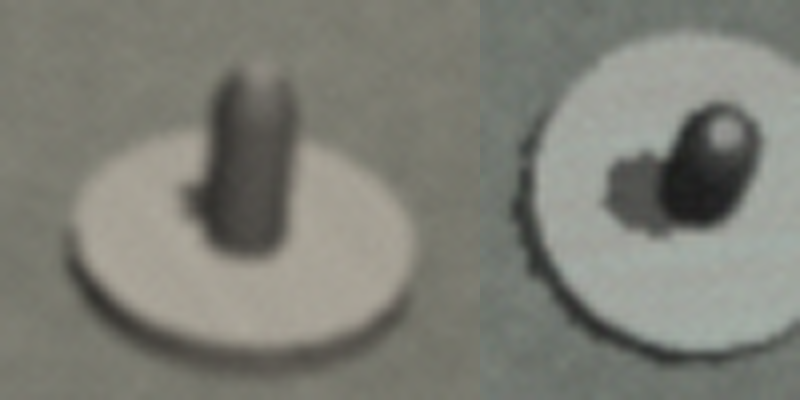

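Run:
```python
from h import *
print("tip top",ray("top",[395.1,201.0],.058),"side",ray("side",[386.7,283.9],.058))
for p in([.6155,-.1155],[.6155,-.117],[.6132,-.1154]):
  for z in(.01,.058,.071): print(p,z,proj("side",[*p,z]).round(1),proj("top",[*p,z]).round(1))
```

```text
tip top [[ 0.61550114 -0.11658878  0.058     ]] side [[ 0.6137347  -0.11640193  0.058     ]]
[0.6155, -0.1155] 0.01 [[385.4 303.8]] [[391.3 208.3]]
[0.6155, -0.1155] 0.058 [[387.3 283.4]] [[394.5 201.1]]
[0.6155, -0.1155] 0.071 [[387.9 277.7]] [[395.4 199. ]]
[0.6155, -0.117] 0.01 [[385.8 304.3]] [[392.  208.2]]
[0.6155, -0.117] 0.058 [[387.7 283.9]] [[395.3 201. ]]
[0.6155, -0.117] 0.071 [[388.3 278.2]] [[396.3 198.9]]
[0.6132, -0.1154] 0.01 [[384.3 304. ]] [[391.4 209.5]]
[0.6132, -0.1154] 0.058 [[386.2 283.6]] [[394.6 202.3]]
[0.6132, -0.1154] 0.071 [[386.7 277.9]] [[395.6 200.2]]
```

Emit:
servo_tool(
  steps=[
    {"x":1.6,"y":-1.1,"z":0,"yaw":0},
    {"x":1.6,"y":-1.1,"z":-8,"yaw":0},
    {"x":1.6,"y":-1.1,"z":-16,"yaw":0},
    {"x":1.6,"y":-1.1,"z":-24,"yaw":0},
    {"x":1.6,"y":-1.1,"z":-24,"yaw":0},
  ],
)

```text
time: 7.0
ee_pos: [0.6146, -0.117, 0.069]
tcp_rot: [-179.9, -0.1, 156.1]
wrist_force: [0.4, -0.5, -1.0]
opening: 0.0548
```

Free of contact, so it is threaded past the taper. Going on down.

Emit:
servo_tool(
  steps=[
    {"x":0,"y":0.4,"z":-8,"yaw":0},
    {"x":0,"y":0.4,"z":-16,"yaw":0},
    {"x":0,"y":0.4,"z":-23,"yaw":0},
    {"x":0,"y":0.4,"z":-27,"yaw":0},
    {"x":0,"y":0.4,"z":-30,"yaw":0},
    {"x":0,"y":0.4,"z":-31.5,"yaw":0},
    {"x":0,"y":0.4,"z":-31.5,"yaw":0},
  ],
)

```text
time: 7.88
ee_pos: [0.6146, -0.1166, 0.0397]
tcp_rot: [-179.9, -0.0, 156.1]
wrist_force: [-8.9, 1.7, 14.0]
opening: 0.0554
```

Emit:
servo_tool(
  steps=[
    {"x":0,"y":0,"z":0,"yaw":0},
    {"x":0,"y":0,"z":0,"yaw":0},
    {"x":0,"y":0,"z":0,"yaw":0},
    {"x":0,"y":0,"z":0,"yaw":0},
    {"x":0,"y":0,"z":35,"yaw":0},
    {"x":0,"y":0,"z":90,"yaw":0},
    {"x":0,"y":-50,"z":110,"yaw":0},
    {"x":-30,"y":-100,"z":110,"yaw":0},
    {"x":-65,"y":-150,"z":100,"yaw":0},
    {"x":-100,"y":-190,"z":70,"yaw":0},
    {"x":-145,"y":-215,"z":50,"yaw":0},
    {"x":-181,"y":-218,"z":40,"yaw":0},
  ],
  grip=75,
)

```text
time: 9.38
ee_pos: [0.4313, -0.3356, 0.0781]
tcp_rot: [-179.9, -0.1, 156.0]
wrist_force: [0.6, 0.1, 0.6]
opening: 0.075
```

Run:
```python
from m import *
im,_=snap("side","s6"); im2,_=snap("top","t6"); cv2.imwrite("pics/s6c.png",np.hstack([cv2.resize(im[260:330,350:420,::-1],(400,400),interpolation=2),cv2.resize(im2[175:245,355:425,::-1],(400,400),interpolation=2)]))
print(plane("top","t6",(372,188,412,228),.018,.034), get_obs()["ee_pos"],get_obs()["q"].round(1))
```

```text
(536, array([ 0.6126, -0.1161,  0.0263]), array([ 0.4, -0.5]), np.float64(0.0018)) [ 0.43015446 -0.33466365  0.07826365] [-37.8   4.7  -9.6  75.9  -0.1 -13.7]
```

View pics/s6c.png

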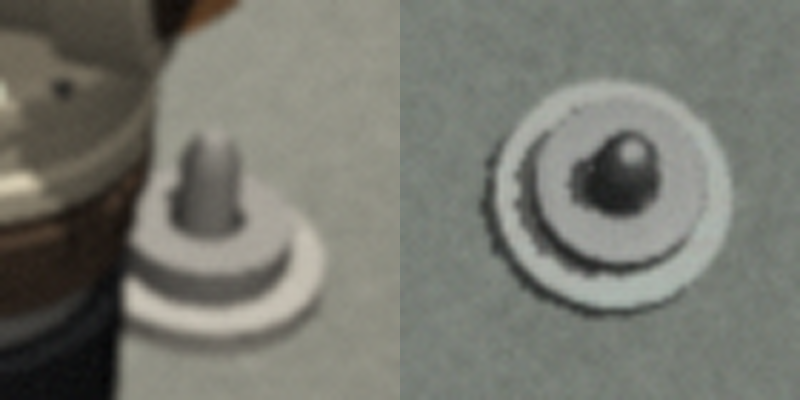

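Top view: the wide ring is level on the base, with its top at 26.3 mm (26 expected), so it is home. Next the narrow ring.

Emit:
servo_tool(
  steps=[
    {"x":2.5,"y":0,"z":-20,"yaw":0},
    {"x":2.5,"y":0,"z":-38,"yaw":0},
    {"x":2.5,"y":0,"z":-47,"yaw":0},
    {"x":2.5,"y":0,"z":-47,"yaw":0},
  ],
)

```text
time: 9.98
ee_pos: [0.4327, -0.3343, 0.0306]
tcp_rot: [-179.9, -0.3, 156.0]
wrist_force: [-0.6, 0.3, 0.7]
opening: 0.0749
```

Emit:
servo_tool(
  steps=[
    {"x":0,"y":0,"z":0,"yaw":0},
    {"x":0,"y":0,"z":0,"yaw":0},
    {"x":0,"y":0,"z":0,"yaw":0},
    {"x":0,"y":0,"z":0,"yaw":0},
    {"x":0,"y":0,"z":0,"yaw":0},
    {"x":0,"y":0,"z":0,"yaw":0},
  ],
  grip=34,
  grip_force=40,
)

```text
time: 10.72
ee_pos: [0.4332, -0.3345, 0.0316]
tcp_rot: [-179.9, -0.2, 156.0]
wrist_force: [-0.3, 1.0, 5.5]
opening: 0.0394
```

Emit:
servo_tool(
  steps=[
    {"x":0,"y":0,"z":30,"yaw":0},
    {"x":0,"y":0,"z":75,"yaw":0},
    {"x":0,"y":0,"z":75,"yaw":0},
  ],
)

```text
time: 11.1
ee_pos: [0.4347, -0.3357, 0.1105]
tcp_rot: [-179.9, 0.2, 156.0]
wrist_force: [0.0, 0.2, -0.9]
opening: 0.04
```

Run:
```python
from m import *
im,_=snap("side","s7"); im2,_=snap("top","t7"); cv2.imwrite("pics/s7c.png",np.hstack([cv2.resize(im[330:450,280:380,::-1],(400,480),interpolation=2),cv2.resize(im2[240:324,490:560,::-1],(400,480),interpolation=2)]))
o=get_obs(); print(o["ee_pos"],o["wrist_force"])
C=cloud("top",np.load("pics/t7.npz")["d"]);print((C[258:300:3,500:560:4,2]*1000).astype(int))
```

```text
[ 0.43325203 -0.33458648  0.10667897] [-0.48974675  0.22673925 -1.55567366]
[[   4    2   -3   -2   -1  188  186  181    0    2    2  212  233  250
   250]
 [  -1   -1    1    0    1  188  188  189    0  196  202  219  239  251
   259]
 [   0    0    0    3    1  190  193  194  194  192  207  224  239  254
  1105]
 [   0    2    3    0  186  191  180  186  194  200  210  223  241  254
   256]
 [   0    2    0   -1  176  187  180  143  139  198  205  223  237  253
   258]
 [   1   -2    0    4  155  164  145  140  137  188  199  217  236  251
   262]
 [  -2   -2    2    0  140  145  137  138  151  160  183  217  230  245
   257]
 [   1    1    2    0    3  106  117  141  154  161  176  185  228  239
   252]
 [   1    0    2    4    0   -2  109  132  134  158  167  186  220  233
   246]
 [   1   -1   -2   -3    2    0   95   95    0    3   -1   90   95  226
   239]
 [   1    1   -3    0   -1    2   79   95   94    3   -1   95   94  214
   230]
 [   0    0    1    0    1    0   -2   88   95   92   93   92   96  113
   123]
 [   0   -1    2    2    3    2   -1   -3   88   93   94 1105    1    5
     0]
 [   2    0    1    0    0    0    4    0    3    4    2    2    0    0
     0]]
```

View pics/s7c.png

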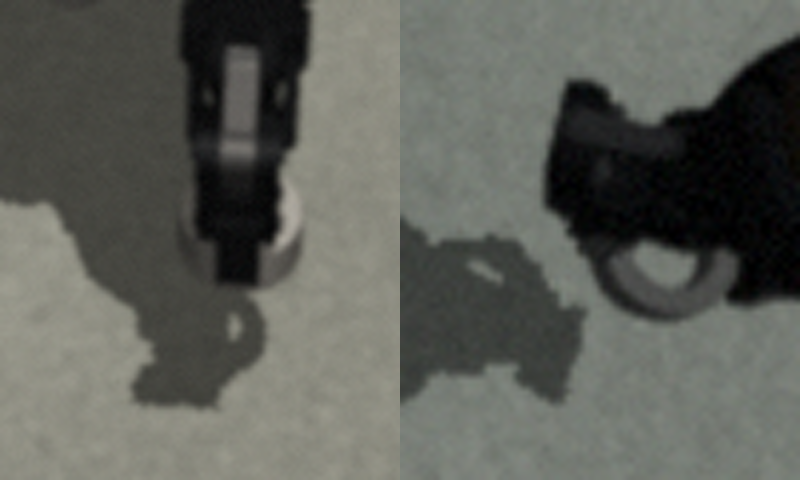

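Emit:
servo_tool(
  steps=[
    {"x":35,"y":42,"z":15,"yaw":0},
    {"x":70,"y":84,"z":15,"yaw":0},
    {"x":105,"y":126,"z":15,"yaw":0},
    {"x":140,"y":168,"z":10,"yaw":0},
    {"x":170,"y":204,"z":0,"yaw":0},
    {"x":181.8,"y":218,"z":-10,"yaw":0},
    {"x":181.8,"y":218,"z":-13,"yaw":0},
    {"x":181.8,"y":218,"z":-13,"yaw":0},
  ],
)

```text
time: 12.2
ee_pos: [0.6141, -0.1174, 0.0929]
tcp_rot: [-179.9, -0.2, 155.9]
wrist_force: [0.3, 0.4, -0.8]
opening: 0.0395
```

Run:
```python
from m import *
im,_=snap("side","s8"); cv2.imwrite("pics/s8c.png",cv2.resize(im[250:330,340:420,::-1],(600,600),interpolation=2))
o=get_obs(); print(o["ee_pos"],o["wrist_force"],proj("side",[.4332,-.3346,.085]),proj("side",[*o["ee_pos"][:2],.072]))
```

```text
[ 0.61431823 -0.11771569  0.0935919 ] [-0.55469023  0.33121788 -1.45413421] [[338.71383484 387.74150409]] [[387.8844573  278.07943138]]
```

View pics/s8c.png

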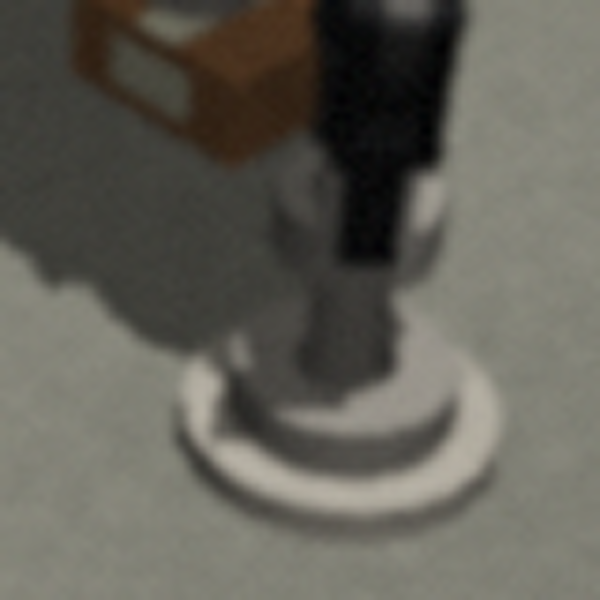

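Emit:
servo_tool(
  steps=[
    {"x":0.3,"y":1.0,"z":0,"yaw":0},
    {"x":0.3,"y":1.0,"z":-8,"yaw":0},
    {"x":0.3,"y":1.0,"z":-15,"yaw":0},
    {"x":0.3,"y":1.0,"z":-22,"yaw":0},
    {"x":0.3,"y":1.0,"z":-22,"yaw":0},
  ],
)

```text
time: 12.88
ee_pos: [0.6141, -0.1166, 0.0706]
tcp_rot: [-179.9, -0.3, 155.9]
wrist_force: [-0.7, -0.4, -0.6]
opening: 0.0397
```

Emit:
servo_tool(
  steps=[
    {"x":0,"y":0,"z":-7,"yaw":0},
    {"x":0,"y":0,"z":-12,"yaw":0},
    {"x":0,"y":0,"z":-16,"yaw":0},
    {"x":0,"y":0,"z":-17.5,"yaw":0},
    {"x":0,"y":0,"z":-17.5,"yaw":0},
  ],
)

```text
time: 13.5
ee_pos: [0.6142, -0.1166, 0.0574]
tcp_rot: [-179.9, -0.1, 155.9]
wrist_force: [-14.9, 3.1, 31.1]
opening: 0.0397
```

Emit:
servo_tool(
  steps=[
    {"x":0,"y":0,"z":0,"yaw":0},
    {"x":0,"y":0,"z":0,"yaw":0},
    {"x":0,"y":0,"z":0,"yaw":0},
    {"x":0,"y":0,"z":0,"yaw":0},
    {"x":0,"y":0,"z":35,"yaw":0},
    {"x":0,"y":0,"z":85,"yaw":4},
    {"x":-15,"y":40,"z":120,"yaw":10},
    {"x":-30,"y":95,"z":120,"yaw":15},
    {"x":-48,"y":150,"z":120,"yaw":21.5},
    {"x":-65,"y":205,"z":120,"yaw":21.5},
    {"x":-83,"y":262,"z":120,"yaw":21.5},
    {"x":-100,"y":320,"z":120,"yaw":21.5},
  ],
  grip=75,
)

```text
time: 15.0
ee_pos: [0.5134, 0.2051, 0.1773]
tcp_rot: [-179.9, -0.1, 177.4]
wrist_force: [1.5, 0.8, -0.5]
opening: 0.0748
```

Run:
```python
from m import *
im,_=snap("side","s9"); im2,_=snap("top","t9"); cv2.imwrite("pics/s9c.png",np.hstack([cv2.resize(im[250:330,340:420,::-1],(400,400),interpolation=2),cv2.resize(im2[175:245,355:425,::-1],(400,400),interpolation=2)]))
print(plane("top","t9",(382,190,406,222),.035,.05)); o=get_obs(); print(o["ee_pos"],o["tcp_rot"],o["q"].round(1))
C=cloud("top",np.load("pics/t9.npz")["d"]);print((C[185:230:3,370:418:3,2]*1000).astype(int))
```

```text
(261, array([ 0.6125, -0.1165,  0.0439]), array([ 0., -2.]), np.float64(0.0018))
[0.51242209 0.20800262 0.17716529] [-1.79979282e+02 -1.56584177e-01  1.77695247e+02] [22.1  4.7  1.3 86.8  0.  24.4]
[[  -5    0   -2   -3   -1    2    2    2   -3   -2    0   -2   -1    0
     0    2]
 [   0    2    2    4   -1   -1   -1   -2   -1    0    1    0    3    0
    -1    2]
 [   2    0    0    0    2    8    8   11   11    6   13    0    2    0
     0    2]
 [   1    2   -2    9    7   13   25   41   42   45   26   11    2    0
     0    0]
 [   0   -1   11   10   26   26   44   46   43   49   41   24   10   -1
     1    0]
 [  -3   -1    9    8   26   42   39   49   62   59   44   44   27    9
     0   -1]
 [   0   10   11   24   27   40   17   56   59   58 1105   46   29   13
    -1    1]
 [   0   10   11   26   25   43   44   48   51   52   25 1105   27   10
    12   -2]
 [  -2   11    9   26   24   44   40   31   41   35   43   45   25   11
    11   -1]
 [  -2    9    8   22   27   33   42   45   42   44   39   28   24   12
    14    0]
 [   3    6    9   10   25   23   32   35   39   40   25   25    8   11
     2    1]
 [   0    0   10   13   17   20   24   27   26   26   27   24   11   10
     1    0]
 [  -1    0    6   11   11    7   18   22   22   24   14   10    9    0
     1    3]
 [  -1    0    0    5   13   13   11   11   12   11    8   12    7    0
     1    0]
 [   0    0    3    3    4    8    9    9   10    8   11    3   -4    0
     2    2]]
```

View pics/s9c.png

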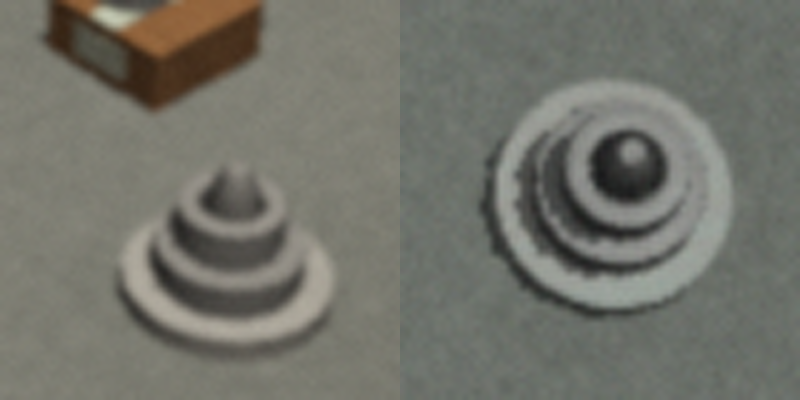

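Both rings are home and level: the narrow ring's top is at 44 mm as expected, with the post tip at 58. Now the tongs.

Emit:
servo_tool(
  steps=[
    {"x":-10,"y":40,"z":0,"yaw":0},
    {"x":-20.5,"y":78.5,"z":-30,"yaw":0},
    {"x":-20.5,"y":78.5,"z":-80,"yaw":0},
    {"x":-20.5,"y":78.5,"z":-120,"yaw":0},
    {"x":-20.5,"y":78.5,"z":-140,"yaw":0},
    {"x":-20.5,"y":78.5,"z":-150,"yaw":0},
    {"x":-20.5,"y":78.5,"z":-150,"yaw":0},
  ],
)

```text
time: 15.98
ee_pos: [0.4919, 0.2862, 0.027]
tcp_rot: [-180.0, -0.2, 177.7]
wrist_force: [-0.8, -0.1, -0.1]
opening: 0.0752
```

Run:
```python
from m import *
im,_=snap("side","s10"); im2,_=snap("top","t10"); cv2.imwrite("pics/s10c.png",np.hstack([cv2.resize(im[160:240,220:330,::-1],(440,320),interpolation=2),cv2.resize(im2[220:350,140:270,::-1],(320,320),interpolation=2)]))
o=get_obs(); print(o["ee_pos"],o["tcp_rot"],o["wrist_force"])
```

```text
[0.49250465 0.28665231 0.02819998] [ 1.79980125e+02 -9.13210219e-02  1.77683823e+02] [ 0.31141071 -0.83747268  0.36391301]
```

View pics/s10c.png

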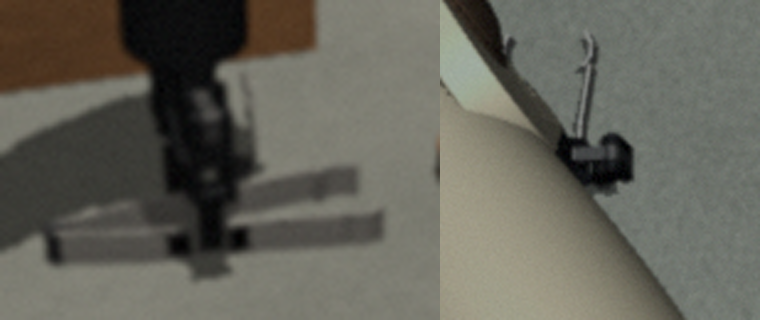

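Emit:
servo_tool(
  steps=[
    {"x":0,"y":0,"z":0,"yaw":0},
    {"x":0,"y":0,"z":0,"yaw":0},
    {"x":0,"y":0,"z":0,"yaw":0},
    {"x":0,"y":0,"z":0,"yaw":0},
    {"x":0,"y":0,"z":0,"yaw":0},
    {"x":0,"y":0,"z":0,"yaw":0},
    {"x":0,"y":0,"z":0,"yaw":0},
  ],
  grip=42,
  grip_force=25,
)

```text
time: 16.95
ee_pos: [0.4935, 0.2873, 0.0299]
tcp_rot: [179.9, 0.1, 177.7]
wrist_force: [-0.1, 0.3, 6.3]
opening: 0.0425
```

Run:
```python
from m import *
im,_=snap("side","s11"); im2,_=snap("top","t11"); cv2.imwrite("pics/s11c.png",np.hstack([cv2.resize(im[160:240,220:330,::-1],(440,320),interpolation=2),cv2.resize(im2[220:350,140:270,::-1],(320,320),interpolation=2)]))
o=get_obs(); print(o["ee_pos"],o["tcp_rot"],o["wrist_force"],o["opening"])
```

```text
[0.49348024 0.28729642 0.0299199 ] [1.79876318e+02 5.91357605e-02 1.77694181e+02] [1.11598393 0.14087382 5.48363825] 0.04206123682663603
```

View pics/s11c.png

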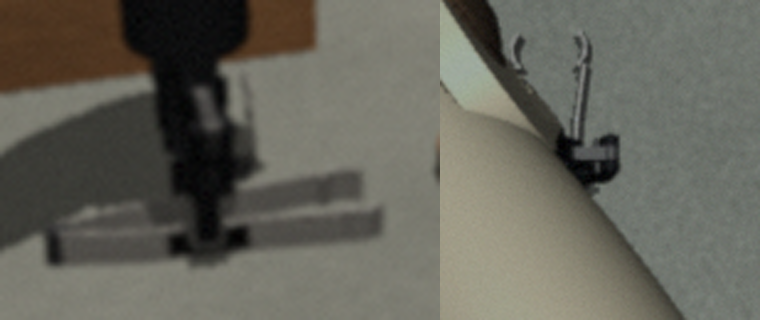

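Emit:
servo_tool(
  steps=[
    {"x":0,"y":0,"z":20,"yaw":0},
    {"x":0,"y":0,"z":50,"yaw":0},
    {"x":0,"y":0,"z":80,"yaw":0},
    {"x":0,"y":0,"z":90,"yaw":0},
    {"x":0,"y":-40,"z":90,"yaw":0},
    {"x":0,"y":-80,"z":90,"yaw":0},
    {"x":0,"y":-100,"z":90,"yaw":0},
    {"x":0,"y":-100,"z":90,"yaw":0},
  ],
)

```text
time: 18.05
ee_pos: [0.4935, 0.1864, 0.1196]
tcp_rot: [179.9, 0.0, 177.6]
wrist_force: [0.1, 0.1, -0.5]
opening: 0.0419
```

Run:
```python
from m import *
im,_=snap("side","s12"); im2,_=snap("top","t12"); cv2.imwrite("pics/s12c.png",np.hstack([cv2.resize(im[160:260,240:390,::-1],(480,320),interpolation=2),cv2.resize(im2[200:330,190:320,::-1],(320,320),interpolation=2)]))
o=get_obs(); print(o["ee_pos"],o["tcp_rot"],o["wrist_force"],o["opening"])
C=cloud("top",np.load("pics/t12.npz")["d"]); m=(C[...,2]>.07)&(C[...,2]<.14)&(C[...,0]>.54)&(C[...,0]<.62)&(C[...,1]>.1)&(C[...,1]<.26)
X=C[m]; print(len(X))
for x in np.arange(.54,.62,.01):
    k=(X[:,0]>x)&(X[:,0]<x+.01)
    if k.sum()>2: print(x.round(2),k.sum(),np.percentile(X[k][:,2],[20,50,80,95]).round(4),X[k][:,1].min().round(4),X[k][:,1].max().round(4))
```

```text
[0.49359255 0.18775538 0.11971971] [1.79856659e+02 5.65941924e-02 1.77683045e+02] [-0.1028876   0.08812993 -1.07438772] 0.04218840777404414
73
0.55 6 [0.1232 0.1287 0.1321 0.1331] 0.1566 0.1582
0.56 17 [0.115  0.131  0.1334 0.1354] 0.1554 0.1585
0.57 24 [0.1264 0.1351 0.1361 0.1373] 0.1542 0.1617
0.58 17 [0.1279 0.1366 0.1389 0.1394] 0.1529 0.1566
0.59 7 [0.1283 0.1298 0.1361 0.1387] 0.1525 0.1563
```

View pics/s12c.png

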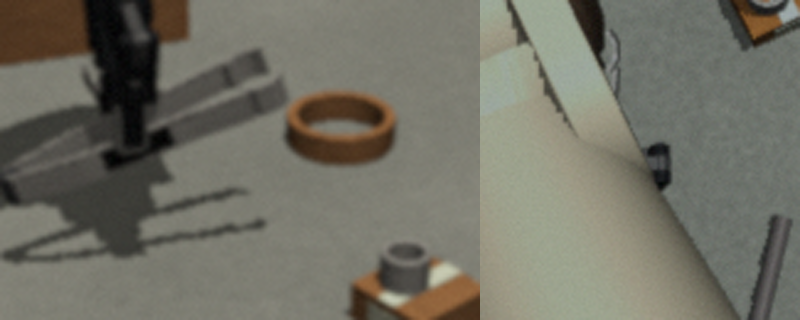

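Side view: the tongs sag nose-up by about 13° (pad at crop (135,140), jaws at (270,70)) because their centre of mass lies behind the grip. I'll set them down and regrip about 11 mm nearer the pivot, still on the rubber.

Emit:
servo_tool(
  steps=[
    {"x":0,"y":0,"z":-30,"yaw":0},
    {"x":0,"y":0,"z":-55,"yaw":0},
    {"x":0,"y":0,"z":-70,"yaw":0},
    {"x":0,"y":0,"z":-80,"yaw":0},
    {"x":0,"y":0,"z":-86,"yaw":0},
    {"x":0,"y":0,"z":-91,"yaw":0},
    {"x":0,"y":0,"z":-91,"yaw":0},
    {"x":0,"y":0,"z":-91,"yaw":0},
  ],
)

```text
time: 19.15
ee_pos: [0.4937, 0.1878, 0.029]
tcp_rot: [179.8, 0.1, 177.7]
wrist_force: [0.1, -0.4, -0.7]
opening: 0.042
```

Emit:
servo_tool(
  steps=[
    {"x":0,"y":0,"z":0,"yaw":0},
    {"x":0,"y":0,"z":0,"yaw":0},
    {"x":0,"y":0,"z":0,"yaw":0},
    {"x":0,"y":0,"z":0,"yaw":0},
    {"x":-11,"y":0.4,"z":0,"yaw":0},
    {"x":-11,"y":0.4,"z":-1,"yaw":0},
    {"x":-11,"y":0.4,"z":-1,"yaw":0},
  ],
  grip=62,
)

```text
time: 20.02
ee_pos: [0.4826, 0.1882, 0.028]
tcp_rot: [179.8, 0.1, 177.7]
wrist_force: [1.0, 0.1, 0.5]
opening: 0.0624
```

Run:
```python
from m import *
im,_=snap("side","s13"); im2,_=snap("top","t13"); cv2.imwrite("pics/s13c.png",np.hstack([cv2.resize(im[170:250,220:340,::-1],(480,320),interpolation=2),cv2.resize(im2[200:330,190:320,::-1],(320,320),interpolation=2)]))
o=get_obs(); print(o["ee_pos"],o["tcp_rot"],o["wrist_force"],o["opening"])
```

```text
[0.48281779 0.18822708 0.02807368] [1.79843093e+02 9.27825537e-02 1.77682231e+02] [ 0.71614344  0.33386586 -0.04647291] 0.06193799402439857
```

View pics/s13c.png

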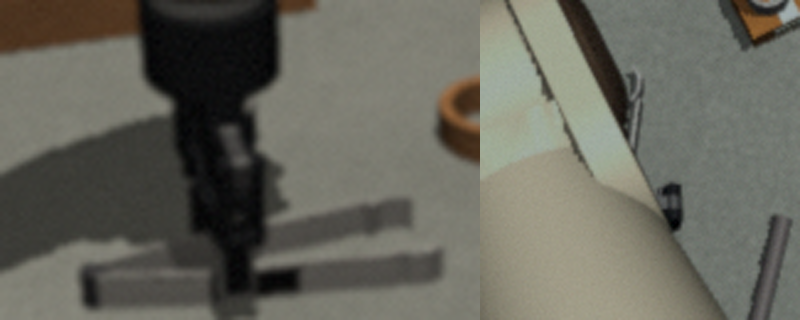

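Emit:
servo_tool(
  steps=[
    {"x":0,"y":0,"z":0,"yaw":0},
    {"x":0,"y":0,"z":0,"yaw":0},
    {"x":0,"y":0,"z":0,"yaw":0},
    {"x":0,"y":0,"z":0,"yaw":0},
    {"x":0,"y":0,"z":0,"yaw":0},
  ],
  grip=40,
  grip_force=25,
)

```text
time: 20.75
ee_pos: [0.4835, 0.1883, 0.0288]
tcp_rot: [179.8, 0.2, 177.7]
wrist_force: [-0.0, -0.4, 5.6]
opening: 0.0403
```

Emit:
servo_tool(
  steps=[
    {"x":0,"y":0,"z":15,"yaw":0},
    {"x":0,"y":0,"z":40,"yaw":0},
    {"x":0,"y":0,"z":65,"yaw":0},
    {"x":0,"y":0,"z":82,"yaw":0},
    {"x":0,"y":0,"z":90,"yaw":0},
    {"x":0,"y":0,"z":90,"yaw":0},
  ],
)

```text
time: 21.5
ee_pos: [0.4836, 0.1884, 0.119]
tcp_rot: [179.8, 0.2, 177.7]
wrist_force: [-0.3, 0.2, -1.1]
opening: 0.04
```

Run:
```python
from m import *
im,_=snap("side","s14"); im2,_=snap("top","t14"); cv2.imwrite("pics/s14c.png",np.hstack([cv2.resize(im[150:240,230:365,::-1],(480,320),interpolation=2),cv2.resize(im2[200:330,190:320,::-1],(320,320),interpolation=2)]))
o=get_obs(); print(o["ee_pos"],o["tcp_rot"],o["wrist_force"],o["opening"])
```

```text
[0.48316462 0.18826156 0.11801183] [1.79843283e+02 1.13804624e-01 1.77669036e+02] [-0.03120229 -0.16599422 -0.65309068] 0.04023499349048207
```

View pics/s14c.png

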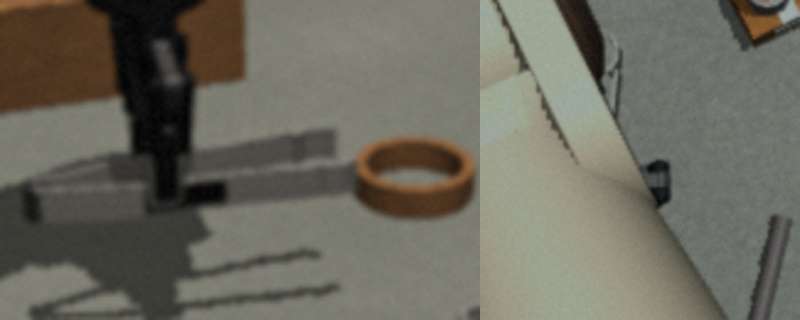

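The tongs are now carried level. Moving over the bush.

Emit:
servo_tool(
  steps=[
    {"x":10,"y":-30,"z":5,"yaw":0},
    {"x":25,"y":-65,"z":5,"yaw":0},
    {"x":40,"y":-100,"z":5,"yaw":0},
    {"x":50,"y":-125,"z":5,"yaw":0},
    {"x":55,"y":-138,"z":0,"yaw":0},
    {"x":55,"y":-140,"z":0,"yaw":0},
    {"x":55,"y":-140,"z":0,"yaw":0},
  ],
)

```text
time: 22.48
ee_pos: [0.5378, 0.0488, 0.1177]
tcp_rot: [179.8, 0.1, 177.7]
wrist_force: [-0.4, 0.6, -0.3]
opening: 0.0402
```

Run:
```python
from m import *
im,_=snap("side","s15"); im2,_=snap("top","t15"); cv2.imwrite("pics/s15c.png",np.hstack([cv2.resize(im[180:280,280:420,::-1],(448,320),interpolation=2),cv2.resize(im2[150:250,250:360,::-1],(352,320),interpolation=2)]))
o=get_obs(); print(o["ee_pos"],o["tcp_rot"],o["wrist_force"],o["opening"])
```

```text
[0.53794188 0.04901741 0.118049  ] [1.79832395e+02 1.13088108e-01 1.77720012e+02] [ 0.03513377  0.02474575 -1.33084922] 0.04020677205992839
```

View pics/s15c.png

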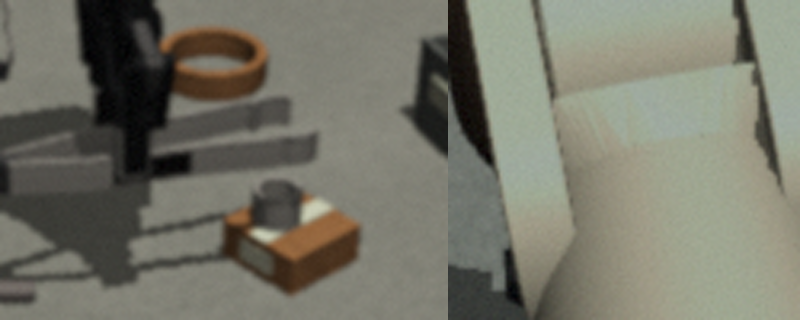

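Run:
```python
from m import *
im=np.load("pics/s15.npz")["im"]
cv2.imwrite("pics/s15d.png",cv2.resize(im[200:260,335:395,::-1],(600,600),interpolation=2))
print(ray("side",[[379,221.6],[370.6,211.2]],.111))
j=np.array([.644,.0445]); a=np.radians(-2.3); d=np.array([np.cos(a),np.sin(a)]); n=np.array([-d[1],d[0]])
for z in(.089,.111): print(z,proj("side",[*(np.array([.538,.049])+106*.001*d),z]))
```

```text
[[0.65652677 0.01479846 0.111     ]
 [0.6588575  0.06064155 0.111     ]]
0.089 [[366.63751472 225.04351829]]
0.111 [[367.20106784 215.80823638]]
```

View pics/s15d.png

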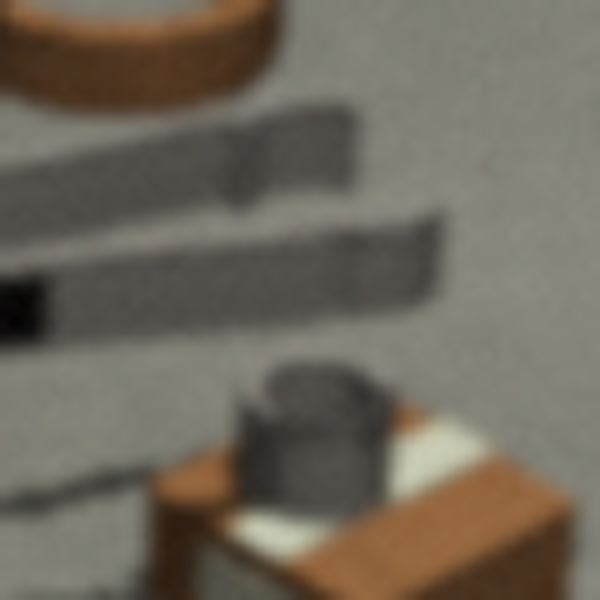

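Emit:
servo_tool(
  steps=[
    {"x":0,"y":-0.5,"z":0,"yaw":0},
    {"x":0,"y":-0.5,"z":0,"yaw":0},
    {"x":0,"y":-0.5,"z":-12,"yaw":0},
    {"x":0,"y":-0.5,"z":-22,"yaw":0},
    {"x":0,"y":-0.5,"z":-25,"yaw":0},
    {"x":0,"y":-0.5,"z":-25,"yaw":0},
  ],
  grip=42.5,
)

```text
time: 23.32
ee_pos: [0.5377, 0.0485, 0.0926]
tcp_rot: [179.8, 0.1, 177.7]
wrist_force: [0.6, -0.6, -1.6]
opening: 0.0425
```

Run:
```python
from m import *
im,_=snap("side","s16"); cv2.imwrite("pics/s16c.png",cv2.resize(im[200:270,310:400,::-1],(771,600),interpolation=2))
o=get_obs(); print(o["ee_pos"],o["tcp_rot"],o["wrist_force"],o["opening"])
```

```text
[0.53792867 0.04846718 0.0930158 ] [1.79835425e+02 1.06679451e-01 1.77717440e+02] [ 0.56362376  0.45197656 -1.44602757] 0.04222410548604972
```

View pics/s16c.png

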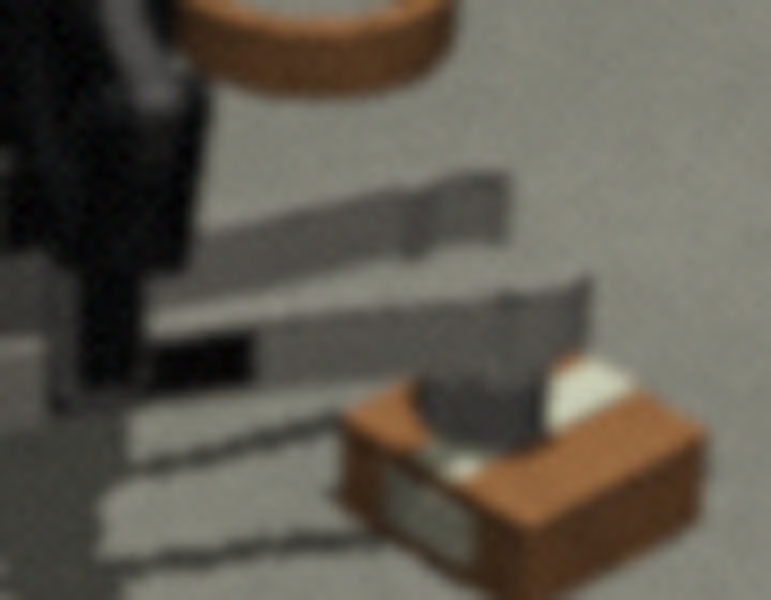

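Run:
```python
from m import *
for z in(.073,.075,.077): print(ray("side",[368.4,231.06],z))
# bush: top rim center earlier side estimate
print(ray("side",[340+178/6.667-.5,225+117/8-.5],.056))
print(proj("side",[[.644,.0442,.056],[.644,.0442,.03]]))
```

```text
[[0.64918355 0.04537697 0.073     ]]
[[0.64769161 0.04234173 0.075     ]]
[[0.64619968 0.03930648 0.077     ]]
[[0.64365623 0.04218508 0.056     ]]
[[365.95812    238.62535489]
 [365.32817695 248.9163098 ]]
```

The side view puts the jaw middle at about (648,42) and the bush at (644,42), so I move back 3.5 mm and lower over it.

Emit:
servo_tool(
  steps=[
    {"x":-3.5,"y":0,"z":0,"yaw":0},
    {"x":-3.5,"y":0,"z":0,"yaw":0},
    {"x":-3.5,"y":0,"z":-8,"yaw":0},
    {"x":-3.5,"y":0,"z":-14,"yaw":0},
    {"x":-3.5,"y":0,"z":-18,"yaw":0},
    {"x":-3.5,"y":0,"z":-18,"yaw":0},
  ],
)

```text
time: 24.12
ee_pos: [0.5342, 0.0485, 0.0745]
tcp_rot: [179.8, 0.1, 177.7]
wrist_force: [0.1, 0.3, -1.0]
opening: 0.0428
```

Run:
```python
from m import *
im,_=snap("side","s17"); cv2.imwrite("pics/s17c.png",cv2.resize(im[200:270,310:400,::-1],(771,600),interpolation=2))
o=get_obs(); print(o["ee_pos"],o["tcp_rot"],o["wrist_force"],o["opening"])
```

```text
[0.53431733 0.04846887 0.07482483] [1.79839130e+02 8.30970437e-02 1.77717342e+02] [-0.09635913 -0.39887177 -0.61724877] 0.04248746191352317
```

View pics/s17c.png

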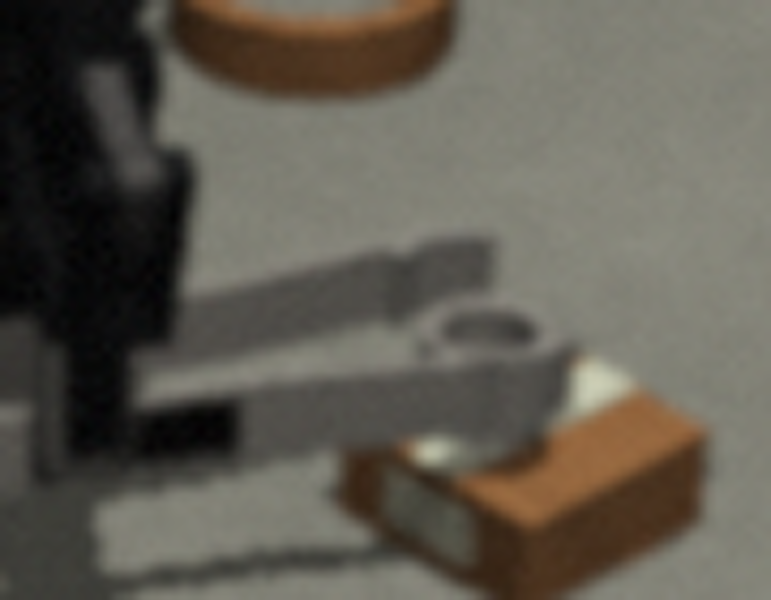

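The bush rim (crop (485,325)) sits between the jaws with no contact. Lowering the rest.

Emit:
servo_tool(
  steps=[
    {"x":0,"y":0,"z":-5,"yaw":0},
    {"x":0,"y":0,"z":-9,"yaw":0},
    {"x":0,"y":0,"z":-11.5,"yaw":0},
    {"x":0,"y":0,"z":-11.5,"yaw":0},
  ],
)

```text
time: 24.68
ee_pos: [0.5342, 0.0485, 0.0631]
tcp_rot: [179.8, 0.1, 177.7]
wrist_force: [0.3, -0.2, -0.7]
opening: 0.0429
```

Run:
```python
from m import *
im,_=snap("side","s18"); cv2.imwrite("pics/s18c.png",cv2.resize(im[200:270,310:400,::-1],(771,600),interpolation=2))
o=get_obs(); print(o["ee_pos"],o["tcp_rot"],o["wrist_force"],o["opening"])
```

```text
[0.53431298 0.04846332 0.06330449] [1.79839499e+02 8.06945699e-02 1.77716581e+02] [-0.41091938  0.32301049 -1.01185993] 0.042687504985652325
```

View pics/s18c.png

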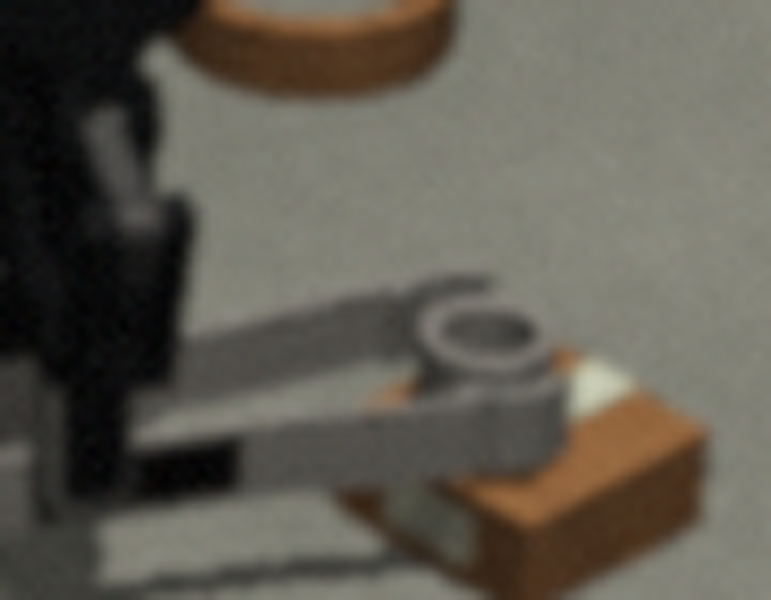

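Jaws symmetric around the bush: far edge at crop (450,285), near edge at (520,390), rim centre at (487,333). Closing.

Emit:
servo_tool(
  steps=[
    {"x":0,"y":0,"z":0,"yaw":0},
    {"x":0,"y":0,"z":0,"yaw":0},
    {"x":0,"y":0,"z":0,"yaw":0},
    {"x":0,"y":0,"z":0,"yaw":0},
    {"x":0,"y":0,"z":0,"yaw":0},
    {"x":0,"y":0,"z":0,"yaw":0},
    {"x":0,"y":0,"z":0,"yaw":0},
  ],
  grip=20,
  grip_force=28,
)

```text
time: 25.6
ee_pos: [0.5344, 0.0485, 0.0634]
tcp_rot: [179.8, 0.1, 177.7]
wrist_force: [1.1, 0.1, 0.2]
opening: 0.0338
```

Run:
```python
from m import *
im,_=snap("side","s19"); cv2.imwrite("pics/s19c.png",cv2.resize(im[200:270,310:400,::-1],(771,600),interpolation=2))
o=get_obs(); print(o["ee_pos"],o["tcp_rot"],o["wrist_force"],o["opening"])
```

```text
[0.53441464 0.04846222 0.06335268] [1.79837317e+02 9.36428893e-02 1.77717859e+02] [ 0.38329071 -0.46881276  0.84268709] 0.03320783876160907
```

View pics/s19c.png

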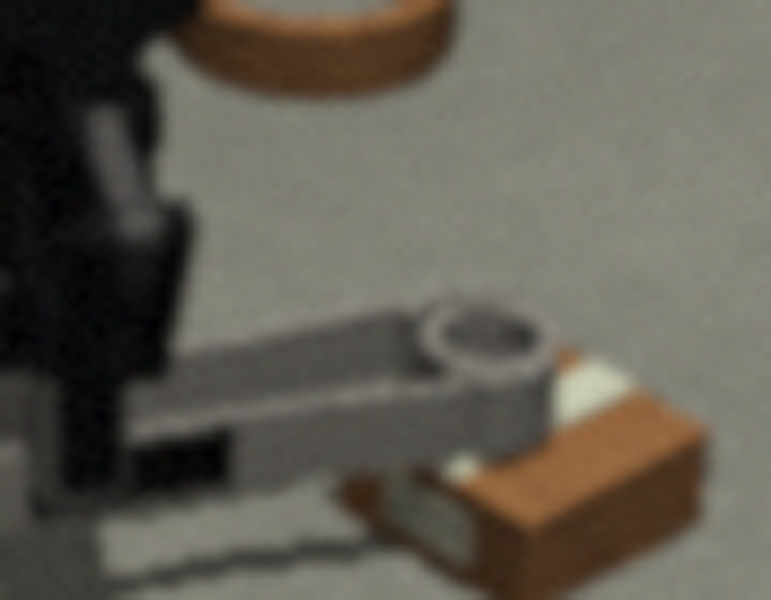

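Emit:
servo_tool(
  steps=[
    {"x":0,"y":0,"z":3,"yaw":0},
    {"x":0,"y":0,"z":8,"yaw":0},
    {"x":0,"y":0,"z":15,"yaw":0},
    {"x":0,"y":0,"z":24,"yaw":0},
    {"x":0,"y":0,"z":30,"yaw":0},
    {"x":0,"y":0,"z":30,"yaw":0},
  ],
)

```text
time: 26.4
ee_pos: [0.5347, 0.0485, 0.094]
tcp_rot: [179.8, 0.2, 177.7]
wrist_force: [0.4, -1.0, -0.9]
opening: 0.0336
```

Run:
```python
from m import *
im,_=snap("side","s20"); cv2.imwrite("pics/s20c.png",cv2.resize(im[190:260,310:400,::-1],(771,600),interpolation=2))
o=get_obs(); print(o["ee_pos"],o["tcp_rot"],o["wrist_force"],o["opening"])
```

```text
[0.53452338 0.0484889  0.09357503] [1.79836080e+02 1.15546882e-01 1.77719034e+02] [-1.06761875 -0.30390911 -1.65238078] 0.03373431310931605
```

View pics/s20c.png

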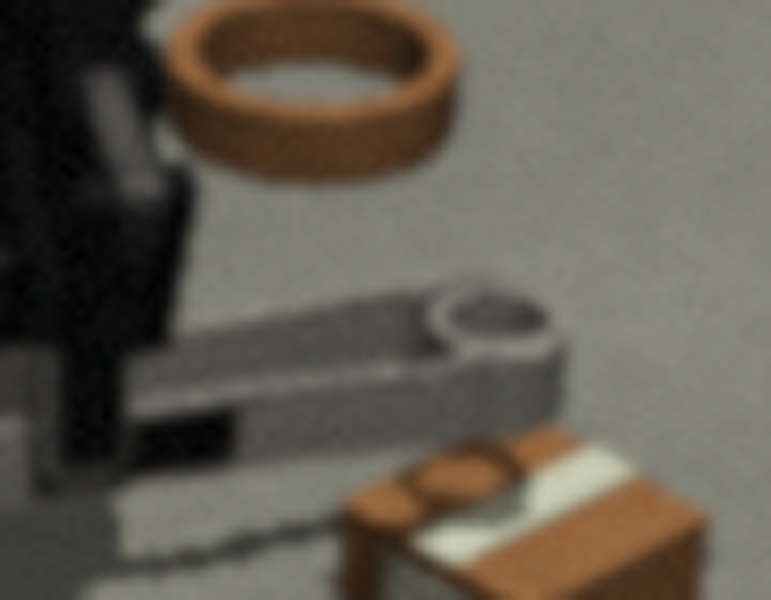

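The bush is held level in the tongs, clear of the carton. Carrying it to the post.

Emit:
servo_tool(
  steps=[
    {"x":0,"y":0,"z":15,"yaw":0},
    {"x":0,"y":-5,"z":35,"yaw":0},
    {"x":-4,"y":-20,"z":48,"yaw":0},
    {"x":-8,"y":-42,"z":50,"yaw":0},
    {"x":-12,"y":-67,"z":50,"yaw":0},
    {"x":-17,"y":-92,"z":50,"yaw":0},
    {"x":-22,"y":-117,"z":50,"yaw":0},
    {"x":-26,"y":-138,"z":50,"yaw":0},
    {"x":-28,"y":-152,"z":48,"yaw":0},
    {"x":-29,"y":-159,"z":48,"yaw":0},
    {"x":-29,"y":-161,"z":48,"yaw":0},
    {"x":-29,"y":-161,"z":48,"yaw":0},
  ],
)

```text
time: 27.95
ee_pos: [0.5056, -0.1122, 0.1416]
tcp_rot: [179.8, 0.1, 177.7]
wrist_force: [0.5, -0.2, -1.2]
opening: 0.0337
```

Run:
```python
from m import *
im,_=snap("side","s21"); cv2.imwrite("pics/s21c.png",cv2.resize(im[220:340,320:440,::-1],(600,600),interpolation=2)); im,_=snap("top","t21")
cv2.imwrite("pics/t21c.png",cv2.resize(im[150:250,340:460,::-1],(720,600),interpolation=2))
o=get_obs(); print(o["ee_pos"],o["tcp_rot"],o["wrist_force"],o["opening"])
```

```text
[ 0.50561967 -0.11206961  0.14155089] [1.79829882e+02 1.11944049e-01 1.77758448e+02] [ 0.60701867  0.07515124 -0.90590086] 0.033901076708907324
```

View pics/s21c.png

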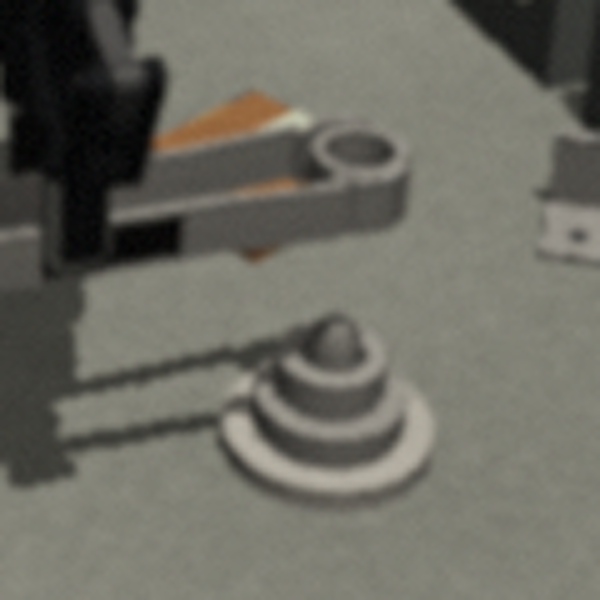

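View pics/t21c.png

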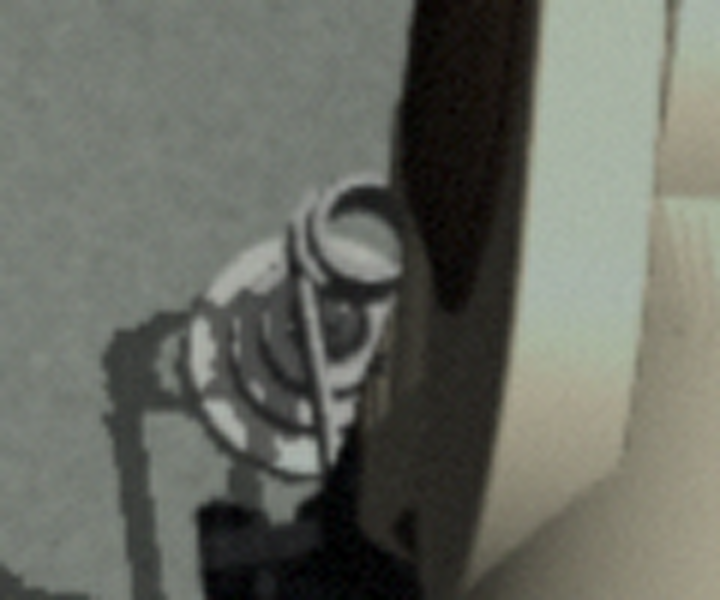

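Run:
```python
from m import *
a=np.array([400.,187.8]); b=np.array([391.7,249.3])
Ms=[]
for n in("top","side"):
    K,R,t=P(n); Ms.append(K@np.c_[R,t])
X=cv2.triangulatePoints(Ms[0],Ms[1],a,b).ravel(); X=X[:3]/X[3]; print("tri",X)
for z in(.130,.134,.138): print(z,ray("top",a,z),ray("side",b,z))
C=cloud("top",np.load("pics/t21.npz")["d"]); print((C[178:202:2,386:412:2,2]*1000).astype(int))
```

```text
tri [ 0.61716233 -0.11555879  0.13225529]
0.13 [[ 0.61749312 -0.11585392  0.13      ]] [[ 0.61954555 -0.11237552  0.13      ]]
0.134 [[ 0.61624804 -0.11512318  0.134     ]] [[ 0.61645078 -0.11783264  0.134     ]]
0.138 [[ 0.61500296 -0.11439243  0.138     ]] [[ 0.61335601 -0.12328976  0.138     ]]
[[   0    0    0    2   -1    0    3   -1    0    0  407  547  555]
 [  -1    0    0   -1    0  133  133  131  135  131  402  545  552]
 [  -3    1    1  135  134  130  126  124  129  128  394  543  551]
 [   1    2  132    1  132  123  116  114  115  120  388  537  548]
 [  -2    0  132  136  132    1    0    1   -2  114  120  410  544]
 [   0  126  137  132  134   -3   -1    3    0    1  114  411  541]
 [   9  123  133  133  134    9    7    2    0   -1  107  410  533]
 [   9  126  136  128  131    9   10   10    8    0    2  413  418]
 [  27  116  130  134  128  133  132   25   10  130  132  414  417]
 [  29  112  127  132  123  128  133  130  132  132  130  412  419]
 [  45   44  131  128  114  119  121  129  126  123  402  413  420]
 [  39   45  132 1105   55  107  110  113  113   46  407  414  442]]
```

Emit:
servo_tool(
  steps=[
    {"x":-1.5,"y":-0.8,"z":1,"yaw":0},
    {"x":-1.5,"y":-0.8,"z":1,"yaw":0},
    {"x":-1.5,"y":-0.8,"z":1,"yaw":0},
    {"x":-1.5,"y":-0.8,"z":1,"yaw":0},
    {"x":-1.5,"y":-0.8,"z":1,"yaw":0},
    {"x":-1.5,"y":-0.8,"z":1,"yaw":0},
    {"x":-1.5,"y":-0.8,"z":1,"yaw":0},
    {"x":-1.5,"y":-0.8,"z":1,"yaw":0},
  ],
)

```text
time: 29.05
ee_pos: [0.5041, -0.1129, 0.1425]
tcp_rot: [179.8, 0.1, 177.8]
wrist_force: [-0.4, 0.2, -2.1]
opening: 0.0339
```

Run:
```python
from m import *
im,_=snap("side","s22"); cv2.imwrite("pics/s22c.png",im[:,:,::-1]); im2,_=snap("top","t22")
o=get_obs(); print(o["ee_pos"],o["wrist_force"],o["opening"],o["time"])
```

```text
[ 0.50412426 -0.11289977  0.14254442] [ 0.34786118 -0.23158205 -1.82876414] 0.033476098875223036 29.15
```

View pics/s22c.png

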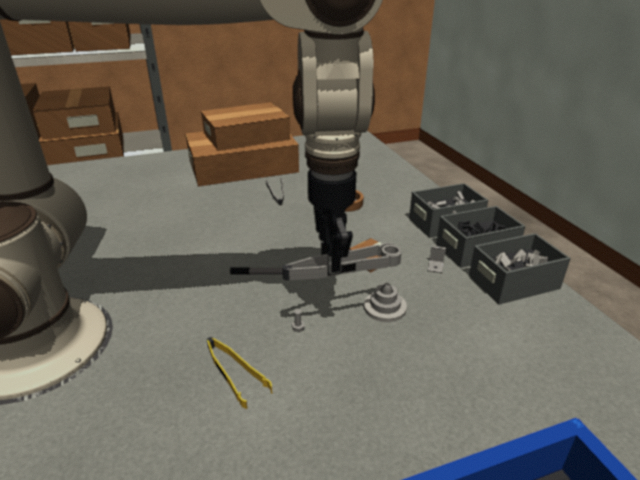

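The bush at (390,252) is held level and steady over the post (387,290). The marker, bolt, bracket and yellow tongs are where they were; the tape roll is partly hidden behind the arm in this view. Handing in.

```bash
python3 -c "
from workcell import job_done
print(job_done())"
```

```text
the job is handed in; nothing more can be done
None
```

I threaded the wide ring and then the narrow ring onto the post. I then picked the bush off the carton with the larger steel tongs and handed the job in at about 29 s, still holding it over the post.

- **Rings:** Depth checks put the wide ring's top at 26.3 mm and the narrow ring's at 43.9 mm, against 26 and 44 expected, so both are home. The plane fit on the narrow ring showed a 2° tilt on a small patch. I took that as depth noise, since the picture looks level.
- **Bush:** It sat level and steady in the tongs. Its underside was about 108 mm up, roughly 50 mm above the tip. Before the last small correction the two views put it about 2 mm off the post axis, and they disagreed by 2–3 mm. I did not measure the offset again after correcting.
- **Tongs:** The first pick-up sagged about 13° nose-up. I set the tongs back on the bench and regripped about 11 mm nearer the pivot, after which they carried level.
- **Forces:** The highest wrist force I read was about 35 N, when pressing the narrow ring down.
- **Bystanders:** The marker, bolt and bracket look unmoved in the last side picture. The tape roll was partly hidden behind the arm in that view, and the arm never went near it.

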